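Set out the salsa corner around the trivet

TASK

Set out the salsa corner around the bamboo trivet, taking left, right and behind as seen from the robot and square to the trivet's own sides: put the larger loose terracotta bowl upright in the middle of the trivet, and behind the trivet stand a straight row whose centres lie about 4.5 cm beyond its far edge, with the tall jar centred on the line of the trivet's left edge, the round steel tin on the line of its right edge, and the wooden pepper mill midway between the two. Set the small terracotta dish upright on the middle of the tin's lid. Leave the squat jar, the stone pestle and the wooden spoon where they are, let go of everything and leave it standing still.

Things in the scene. Friction and masses are not known exactly. Their poses are not given: they have to be found in the camera images.
- trivet: Square slatted brown bamboo trivet, 150 x 150 mm, 12 mm thick, fixed, turned up to 17 degrees. Origin: centre of its underside. Its x axis points away from the robot (behind), y left, z up; its far edge is at x = +75 mm, its left edge at y = +75 mm. The row's places in its frame: (120, +75) mm tall jar, (120, 0) mill, (120, -75) tin.
- bowl: Larger loose terracotta bowl, round, 66 mm across the rim, 48 mm high, foot 44 mm across; the outside is upright from 28 mm height to the rim, so it can be gripped across the rim there; wall 5 mm. Origin: centre of its underside, z up through the mouth. About 0.13 kg. It stands upright at the start. (A stack of much larger terracotta bowls, 170 mm wide, at the back right is not meant.)
- dish: Small terracotta dish, round, 46 mm across the rim, 30 mm high, foot 32 mm across; the outside is upright from 14 mm height to the rim; wall 4 mm. Origin: centre of its underside, z up through the mouth. About 0.05 kg. It stands upright at the start.
- tall_jar: Tall round glass spice jar with paper label and black screw lid, 42 mm across, 95 mm high, rigid and closed. Origin: centre of its underside, z up. About 0.16 kg, upright at the start.
- tin: Plain round steel tin with a flat closed lid, 58 mm across the lid (56 mm below it), 60 mm high; the lid is the top 14 mm. Origin: centre of its underside, z up. About 0.18 kg, upright at the start.
- mill: Dark wooden pepper mill, round: base 46 mm across up to 30 mm height, waist 30 mm across at 46 to 56 mm height, head 38 mm across with an upright side from 66 to 92 mm height, total height 105 mm. Origin: centre of its underside, z up. About 0.16 kg, upright at the start.
- squat_jar: Bystander, leave alone: squat round glass jar with paper label and black lid, 48 mm across, 55 mm high. Origin: centre of its underside. Stands among the things to be moved.
- pestle: Bystander, leave alone: rough grey stone pestle standing on its wide end, 52 mm across, 75 mm high. Origin: centre of its underside. Fixed equipment beyond it, not to be bumped: a clear display box 150 mm high at the back (over 60 mm beyond the row), a stack of large bowls back right, a drawer unit 130 mm high at the right side, a colander back left.
- spoon: Bystander, leave alone: wooden spoon about 220 mm long and under 30 mm high, lying crosswise on the shelf at the back left. Origin: under its middle, x along its length.
Mind the look-alikes: they are no part of the job. Leave any turquoise look-alike of the dish alone.

How it is judged:
By the outcome, as a careful person would: the job done as asked, in the order asked, and still so for the second after the job is handed in, with the robot touching nothing.
It also fails if it takes over 141 s, if anything falls off the work surface, if the arm or the gripper's body presses on something with over 40 N, if the wrist force passes 120 N, or if a joint passes its speed limit or range.

ROBOT

A 6-joint arm with a two-finger parallel gripper is mounted at the origin on the work surface. World frame = base frame: x ahead of the robot, y to its left, z up, the work surface at z = 0. Lengths are in m, angles in rad, forces in N, time in s.
With the tool pointing down it reaches from about 0.35 to 0.975 m from the base axis. Payload 4.9 kg.
Tool frame: the origin (TCP) lies on the centre line of the jaws, within the pads' length; the fingertips stand 25 mm ahead of it and the grasp point (between the pads) lies 6 mm ahead of it; z points along the fingers, y is the line along which they close (so a half turn about z gives the same grasp; the last joint's range is limited). The gripper opens to 85 mm and grips with 20 to 120 N. Pads are 22 mm wide; open, the fingers measure 114 mm over their backs; the gripper's body (76 mm by 85 mm) begins 54 mm behind the grasp point. The pads swing forward as they close: fully open they stand 13 mm farther back than shut.
Start: joints at [-1.34, 0.053, 1.613, -0, 1.476, -0.119], TCP at [0.214, -0.587, 0.223] pointing down, gripper open.
Joint ranges: [-3.01, 3.01], [-1.01, 2.22], [0.06, 2.58], [-1.02, 4.17], [0.09, 2.62], [-3.14, 3.14]. Speed limits (rad/s): [2.57, 2.57, 3.14, 3.14, 3.14, 3.14].

INTERFACE

Orientations are given as a unit quaternion [w, x, y, z].
In Python, from plant import state, grab_frame, get_calibration, job gives the robot as it stands. The module is installed in compiled form; this text tells all that it offers.
- The arm moves only by the tool move_arm, never from a script. Its argument "targets" is a list that holds one entry, the list of rows, each a list of 5 numbers: the opening in per cent of the stroke, from 0 (shut) to 100 (fully open), then the shift along the tool's x, y, z as a fraction of full scale, then the turn about the tool's z as a fraction of full scale. A call has 1 to 5 rows; each row shifts and turns the commanded pose from where the row before left it, along the tool's axes as they then stand; what a row does not reach is not made up. Full scale, the value 1, is 0.6 m for a shift and 6 degrees for a turn. A row lasts 1/12 s, in which the tool goes at most 41.7 mm and 7.16 degrees, less where a joint would pass 70% of its speed; a pose out of reach is approached as far as the arm can. A call with a number of a shift or a turn outside -1 to 1 is refused whole. A call with a gripper value outside its range is refused whole. The fingers move at their own pace and stop on an object; the grip force is fixed at half the most. Time passes only in rows, so rows that do not move let the fingers close. It gives the time, the measured TCP pose, the force, the opening and the grip force at its end, in the units of the state.
- state(): the state, without advancing time (a new reading comes with each control period).
- grab_frame(name): name is "scene" or "top" or "wrist"; returns the picture (400x640x3 uint8, red, green, blue); there is no depth.
- get_calibration(name): a dict with "vertical_fov" (degrees; the focal length in pixels is half the picture's height over the tangent of half this angle, whatever the lens; pixels are square), "cx", "cy" (the principal point, pixels), "R" (3x3) and "t" (3): a world point X has camera coordinates R X + t. Camera axes: x right, y down, z forward; pixel columns grow to the right and rows downward; lengths in m; the calibration is good to about 2 mm. A picture is of the moment at which its call begins: read the wrist's pose just before it. get_calibration takes no time and is no camera call; for the wrist camera it gives the pose at the moment of the call.
- job.job_done(): hands the job in; it is judged then, once.
The state is a dict: "time": time; "joint_pos": joint angles; "joint_vel": joint speeds; "joint_efforts": joint torques, N m; "tool_pos": TCP position; "tool_rot": TCP orientation; "contact_force": force on the tool from outside, world axes, zero at the start; "ft_torque": the same for the moment, N m; "gripper_width": opening from 0.0 (shut) to 1.0 (fully open); "grasp_force": force on a finger pad.
Only numpy, scipy, OpenCV 4.12 (cv2) and the standard library are available. Lean on these libraries where they do the work, as an engineer would, in place of code of your own. Each camera call takes 0.05 s, during which the arm holds its last target. There are 200 camera calls.

## Working session

There is one attempt and no reset: what is moved stays moved. The work goes in short steps, Python scripts to look and compute and a tool call to move; the robot and the scene stay as the last step left them, time stands still between calls to the robot, and variables do not carry over. Pictures are saved under pics/ and viewed, at most 19 in all, crops included, and the job is handed in when it is done.

Besides the shell and the picture viewer there is one more tool, called after ">>>" by a JSON object that holds its "fn" and its "kwargs", one argument or row to a line. move_arm: Moves the arm, as the interface text tells. Shift numbers are shares of 0.6 m and turn numbers shares of 6 degrees, none past 1 either way. Its arguments: {"type":"object","properties":{"targets":{"type":"array"}},"required":["targets"]}

```bash
mkdir -p pics; ls; python3 - <<'E'
from plant import state, grab_frame, get_calibration
import cv2
for n in ("scene","top"):
    cv2.imwrite(f"pics/{n}0.png",cv2.resize(grab_frame(n)[:,:,::-1],(800,500)))
    print(n,get_calibration(n))
s=state();print(s)
print(get_calibration("wrist"))
E
```

```text
pics
scene {'vertical_fov': 54.62344846941906, 'cx': 318.5432466183942, 'cy': 194.87892748539946, 'R': array([[-0.57318154,  0.81927547,  0.01583129],
       [ 0.61608564,  0.44360331, -0.65088754],
       [-0.54027901, -0.36332329, -0.75900908]]), 't': array([ 0.28319675, -0.3313005 ,  1.43392713])}
top {'vertical_fov': 53.008865211467715, 'cx': 315.79524581262416, 'cy': 198.44519063792336, 'R': array([[ 0.01000067, -0.99987837,  0.0119679 ],
       [-0.98254796, -0.01204907, -0.18561877],
       [ 0.18574039, -0.00990272, -0.98254895]]), 't': array([0.02793923, 0.57714364, 1.10375581])}
{'time': 0.1, 'joint_pos': array([-1.34000166e+00,  5.33126579e-02,  1.61415236e+00,  1.22335847e-05,
        1.47602097e+00, -1.19004561e-01]), 'joint_vel': array([ 8.49337654e-05, -1.40872021e-03, -3.70378240e-03, -1.55647799e-04,
       -9.01883794e-04,  5.31342773e-04]), 'joint_efforts': array([ 5.00975002e-04, -3.94895875e+01, -3.71365499e+01, -6.85678901e-05,
        3.89717243e-03,  3.40567203e-05]), 'tool_pos': array([ 0.21406011, -0.58657965,  0.22207504]), 'tool_rot': array([-9.45527744e-04,  9.84743673e-01,  1.74008629e-01, -4.68071160e-05]), 'contact_force': array([-0.50046654, -0.22925626, -0.74478648]), 'ft_torque': array([ 0.09204486, -0.01742526, -0.00014529]), 'grasp_force': 0.0, 'gripper_width': 0.9983754424553292}
{'vertical_fov': 64.2916456864113, 'cx': 323.9308431324504, 'cy': 195.90064767463747, 'R': array([[ 3.43050562e-01, -9.39316648e-01, -7.39728083e-04],
       [-8.91285727e-01, -3.25757451e-01,  3.15423265e-01],
       [-2.96523296e-01, -1.07546819e-01, -9.48950798e-01]]), 't': array([-0.62414606, -0.04201552,  0.38067941])}
```

View pics/top0.png

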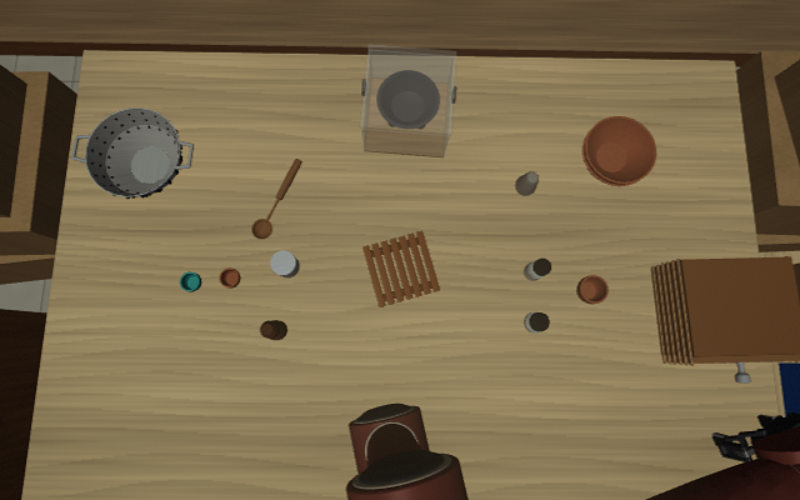

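View pics/scene0.png

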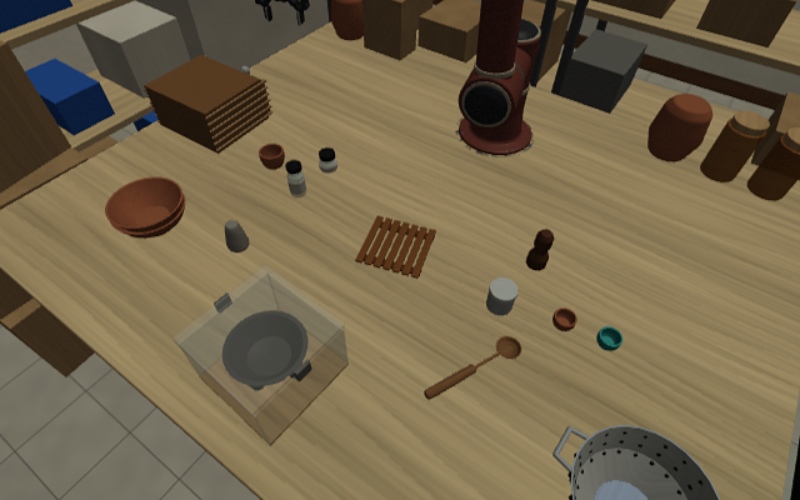

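```bash
cat > h.py <<'E'
import numpy as np, cv2
from plant import state, grab_frame, get_calibration
def foc(c,h=400): return h/2/np.tan(np.radians(c["vertical_fov"]/2))
def ray(c,uv,z):
    d=np.array([(uv[0]-c["cx"])/foc(c),(uv[1]-c["cy"])/foc(c),1.]); R=c["R"]
    o=-R.T@c["t"]; w=R.T@d; return o+w*(z-o[2])/w[2]
def proj(c,X):
    p=c["R"]@np.asarray(X,float)+c["t"]; return np.array([c["cx"],c["cy"]])+foc(c)*p[:2]/p[2]
def blobs(m,amin=30):
    n,l,s,ce=cv2.connectedComponentsWithStats(m.astype(np.uint8),connectivity=8)
    return [(ce[i].round(1).tolist(),s[i].tolist(),l==i) for i in range(1,n) if s[i][4]>=amin]
E
python3 - <<'E'
from h import *
im=grab_frame("top"); cv2.imwrite("pics/top_raw.png",im[:,:,::-1]); c=get_calibration("top")
hsv=cv2.cvtColor(im,cv2.COLOR_RGB2HSV); H,S,V=[hsv[...,i].astype(int) for i in range(3)]
for n,(u,v) in dict(table=(330,270),trivet=(307,215),bowl=(474,231),bowlrim=(462,231),jarlid=(433,213),jarside=(424,219),squat=(429,257),tin=(227,210),dish=(184,222),mill=(223,263),turq=(152,225)).items(): print(n,hsv[v,u])
roi=np.zeros((400,640),bool); roi[170:300,130:500]=True
for nm,m in dict(terr=(S>125)&((H<12)|(H>170))&(V>60),dark=(V<60),grey=(S<60)&(V>90)).items():
    print(nm)
    for ce,s,_ in blobs(m&roi,20): print(ce,s)
crop=im[150:290,130:510]; cv2.imwrite("pics/c1.png",cv2.resize(crop[:,:,::-1],None,fx=2.1,fy=2.1,interpolation=cv2.INTER_CUBIC))
E
```

```text
table [ 21  92 142]
trivet [ 12 164 101]
bowl [ 11 151 115]
bowlrim [ 12 146  56]
jarlid [18 85 45]
jarside [ 28  31 106]
squat [18 85 45]
tin [ 78   8 150]
dish [ 11 156 111]
mill [ 18 138  37]
turq [ 87 166 114]
terr
[184.8, 221.8] [179, 215, 13, 15, 141]
[473.9, 230.5] [464, 220, 22, 23, 304]
dark
[433.3, 213.3] [427, 207, 14, 14, 151]
[236.2, 214.8] [233, 208, 6, 13, 31]
[179.0, 221.8] [177, 216, 7, 12, 30]
[148.1, 225.1] [145, 219, 9, 13, 47]
[431.1, 257.1] [424, 250, 15, 15, 184]
[221.1, 263.6] [210, 256, 20, 16, 186]
grey
[226.0, 209.7] [216, 200, 21, 20, 330]
[425.4, 218.0] [420, 209, 15, 15, 81]
[423.2, 258.8] [420, 250, 12, 16, 56]
```

View pics/c1.png

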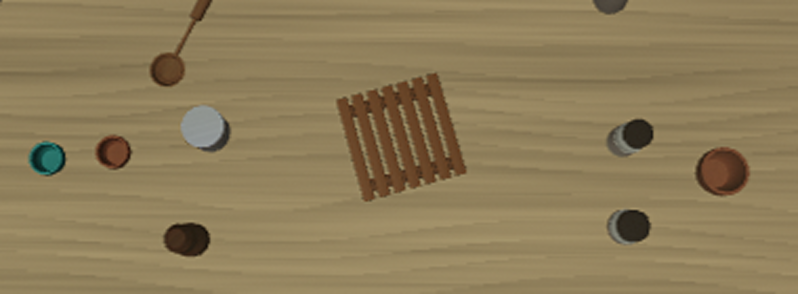

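```bash
python3 - <<'E'
from h import *
im=cv2.imread("pics/top_raw.png")[:,:,::-1].copy(); c=get_calibration("top")
hsv=cv2.cvtColor(im,cv2.COLOR_RGB2HSV); H,S,V=[hsv[...,i].astype(int) for i in range(3)]
print("cam",-c["R"].T@c["t"])
def fg(x0,x1,y0,y1,m):
    k=np.zeros(m.shape,bool);k[y0:y1,x0:x1]=True; return m&k
m=fg(280,360,180,250,(S>125)&(H<17))
pts=np.argwhere(m)[:,::-1].astype(float)
W=np.array([ray(c,p,.012)[:2] for p in pts])
(ctr,sz,a)=cv2.minAreaRect((W*1000).astype(np.float32)); print("trivet",ctr,sz,a); print(cv2.boxPoints((ctr,sz,a)).round(0).tolist(), "mean",W.mean(0))
# objects: min enclosing ellipse of the terracotta rim
for nm,(x0,x1,y0,y1),z,mm in (("bowl",(455,495,212,250),.048,(S>112)),("dish",(172,200,208,236),.03,(S>112)),("tinlid",(212,242,196,225),.06,(S<40)&(V>125)),("jar",(426,445,205,222),.095,V<60),("squat",(415,445,245,270),.055,V<60),("mill",(200,240,250,275),.092,V<70)):
    mk=fg(x0,x1,y0,y1,mm); ce,s,b=max(blobs(mk,10),key=lambda q:q[1][4])
    q=np.array([ray(c,p,z)[:2] for p in np.argwhere(b)[:,::-1].astype(float)])*1000
    (cc,r)=cv2.minEnclosingCircle(q.astype(np.float32)); print(nm,"px",ce,s,"mean",q.mean(0).round(1),"circ",np.round(cc,1),round(r,1),"eqdiam",round(2*np.sqrt(cv2.contourArea(cv2.convexHull(q.astype(np.float32)))/np.pi),1))
for nm,uv,z in (("mill top",(130+177/2.1,150+238/2.1),.1),("mill base R edge",(130+210/2.1,150+239/2.1),.015)): print(nm,ray(c,uv,z))
E
```

```text
cam [0.36177986 0.04582006 1.19128844]
trivet (536.53271484375, 19.351455688476562) (149.1265869140625, 149.4907684326172) 16.332260131835938
[[444.0, 70.0], [486.0, -73.0], [629.0, -31.0], [587.0, 112.0]] mean [0.53569985 0.0194838 ]
bowl px [473.9, 231.3] [461, 220, 26, 23, 466] mean [ 487.5 -420.6] circ [ 488.7 -419.8] 36.8 eqdiam 68.3
dish px [183.3, 222.0] [175, 214, 18, 17, 222] mean [507.  418.1] circ [507. 418.] 25.1 eqdiam 47.3
tinlid px [225.6, 209.8] [216, 200, 20, 20, 311] mean [539.5 290.8] circ [539.7 290.5] 28.4 eqdiam 55.1
jar px [433.3, 213.3] [427, 207, 14, 14, 151] mean [ 531.1 -291.5] circ [ 531.3 -291.4] 19.5 eqdiam 36.6
squat px [431.1, 257.1] [424, 250, 15, 15, 184] mean [ 412.5 -291.9] circ [ 413.3 -292.5] 21.7 eqdiam 40.8
mill px [218.9, 263.5] [209, 256, 21, 16, 258] mean [387.7 294.4] circ [389.  294.3] 27.7 eqdiam 47.1
mill top [0.38782749 0.30501475 0.1       ]
mill base R edge [0.38896564 0.27986875 0.015     ]
```

>>> {"fn": "move_arm", "kwargs": {
  "targets": [
    [[100,0,0,0,-1],[100,0,0,0,-1],[100,0,0,0,-1],[100,0,0,0,-1],[100,0,0,0,-1]]
  ]
}}

```text
time: 0.57
tool_pos: [0.2141, -0.5869, 0.2226]
tool_rot: [-0.0, 0.905, 0.425, 0.0]
contact_force: [-0.1, -0.0, -0.0]
gripper_width: 1.0
grasp_force: 0.0
```

>>> {"fn": "move_arm", "kwargs": {
  "targets": [
    [[100,0,0,0,-1],[100,0,0,0,-1],[100,0,0,0,-1],[100,0,0,0,-1],[100,0,0,0,-1]]
  ]
}}

```text
time: 0.98
tool_pos: [0.2141, -0.5869, 0.2227]
tool_rot: [-0.0, 0.764, 0.645, 0.0]
contact_force: [-0.4, 0.5, -0.3]
gripper_width: 1.002
grasp_force: 0.0
```

>>> {"fn": "move_arm", "kwargs": {
  "targets": [
    [[100,0,0,0,-1],[100,0,0,0,-1],[100,0,0,0,-1],[100,0,0,0,-1],[100,0,0,0,-0.38]]
  ]
}}

```text
time: 1.4
tool_pos: [0.2141, -0.5869, 0.2227]
tool_rot: [-0.0, 0.598, 0.802, 0.0]
contact_force: [-0.1, -0.3, 0.4]
gripper_width: 1.002
grasp_force: 0.0
```

```bash
cat >> h.py <<'E'
T0=np.array([.5365,.0194]); YAW=np.radians(16.33)
X=np.array([np.cos(YAW),np.sin(YAW)]); Yv=np.array([-X[1],X[0]])
W=lambda tx,ty: T0+tx*X+ty*Yv
P=dict(bowl=(.4880,-.4202),jar=(.5312,-.2915),tin=(.5396,.2906),mill=(.388,.303),dish=(.507,.418),
  Gbowl=W(0,0),Gjar=W(.12,.075),Gmill=W(.12,0),Gtin=W(.12,-.075))
def go(p,z):
    from scipy.spatial.transform import Rotation as Ro
    s=state(); q=s["tool_rot"]; R=Ro.from_quat([q[1],q[2],q[3],q[0]]).as_matrix()
    p=P[p] if isinstance(p,str) else p
    d=R.T@(np.array([*p,z])-s["tool_pos"])
    print("yaw",round(np.degrees(np.arctan2(R[1,0],R[0,0])),2),"tilt",np.degrees(R[:2,2]).round(2),"tool",s["tool_pos"].round(4),"t",s["time"],"w",round(s["gripper_width"],3),"F",s["contact_force"].round(1))
    print("d mm",(d*1000).round(1),"units",(d/.6).round(4),"rows>=",np.ceil(np.linalg.norm(d)/.04),"j",s["joint_pos"].round(2))
E
python3 -c "
from h import *
go('bowl',.20); print({k:np.round(v,4) for k,v in P.items()})"
```

```text
yaw 106.56 tilt [-0.01  0.05] tool [ 0.2141 -0.5869  0.2227] t 1.4 w 1.002 F [-0.1 -0.3  0.4]
d mm [ 81.7 310.   22.8] units [0.1361 0.5167 0.0379] rows>= 9.0 j [-1.34  0.05  1.61  0.    1.48 -1.63]
{'bowl': array([ 0.488 , -0.4202]), 'jar': array([ 0.5312, -0.2915]), 'tin': array([0.5396, 0.2906]), 'mill': array([0.388, 0.303]), 'dish': array([0.507, 0.418]), 'Gbowl': array([0.5365, 0.0194]), 'Gjar': array([0.6306, 0.1251]), 'Gmill': array([0.6517, 0.0531]), 'Gtin': array([ 0.6727, -0.0188])}
```

>>> {"fn": "move_arm", "kwargs": {
  "targets": [
    [[100,0.0136,0.0517,0.0038,0],[100,0.0136,0.0517,0.0038,0],[100,0.0136,0.0517,0.0038,0],[100,0.0136,0.0517,0.0038,0],[100,0.0136,0.0517,0.0038,0]]
  ]
}}

```text
time: 1.82
tool_pos: [0.3525, -0.5033, 0.2113]
tool_rot: [-0.0, 0.6, 0.8, 0.0]
contact_force: [0.2, -0.1, -0.2]
gripper_width: 1.003
grasp_force: 0.0
```

>>> {"fn": "move_arm", "kwargs": {
  "targets": [
    [[100,0.0136,0.0517,0.0038,0],[100,0.0136,0.0517,0.0038,0],[100,0.0136,0.0517,0.0038,0],[100,0.0136,0.0517,0.0038,0],[100,0.0136,0.0517,0.0038,0]]
  ]
}}

```text
time: 2.23
tool_pos: [0.49, -0.4204, 0.1999]
tool_rot: [-0.0, 0.6, 0.8, 0.0]
contact_force: [1.2, -0.3, 0.4]
gripper_width: 1.001
grasp_force: 0.0
```

```bash
python3 - <<'E'
from h import *
go('bowl',.045)
c=get_calibration("wrist"); im=grab_frame("wrist"); print("pred",proj(c,[.488,-.4202,.048]))
cv2.imwrite("pics/w1.png",im[:,:,::-1])
E
```

```text
yaw 106.32 tilt [-0.02  0.03] tool [ 0.49   -0.4204  0.1999] t 2.2333 w 1.001 F [ 1.2 -0.3  0.4]
d mm [  0.7  -1.9 154.9] units [ 0.0012 -0.0031  0.2581] rows>= 4.0 j [-0.82  0.12  1.59 -0.    1.44 -1.11]
pred [322.77847455 175.9292251 ]
```

View pics/w1.png

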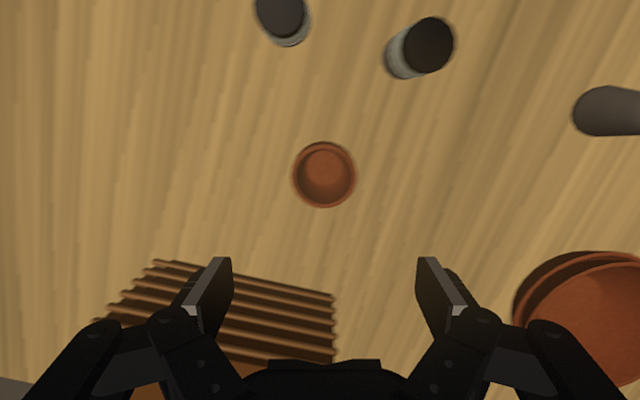

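>>> {"fn": "move_arm", "kwargs": {
  "targets": [
    [[100,0.0012,-0.0031,0.06,0],[100,0,0,0.06,0],[100,0,0,0.06,0],[100,0,0,0.05,0],[100,0,0,0.028,0]]
  ]
}}

```text
time: 2.7
tool_pos: [0.4846, -0.4191, 0.0402]
tool_rot: [-0.004, 0.6, 0.8, 0.001]
contact_force: [-1.1, -0.2, -0.1]
gripper_width: 0.999
grasp_force: 0.0
```

>>> {"fn": "move_arm", "kwargs": {
  "targets": [
    [[0,0,0,0,0],[0,0,0,0,0],[0,0,0,0,0],[0,0,0,0,0],[0,0,0,0,0]]
  ]
}}

```text
time: 3.12
tool_pos: [0.4881, -0.4228, 0.0482]
tool_rot: [0.002, 0.6, 0.8, -0.0]
contact_force: [-0.2, -0.3, 0.4]
gripper_width: 0.299
grasp_force: 0.0
```

>>> {"fn": "move_arm", "kwargs": {
  "targets": [
    [[0,0,0,0,0],[0,0,0,0,0],[0,0,0,0,0]]
  ]
}}

```text
time: 3.37
tool_pos: [0.4872, -0.4217, 0.0462]
tool_rot: [0.0, 0.6, 0.8, -0.0]
contact_force: [-0.4, -0.6, -0.8]
gripper_width: -0.0
grasp_force: 0.0
```

```bash
python3 -c "
from h import *
go('bowl',.045)"
```

```text
yaw 106.32 tilt [ 0.04 -0.04] tool [ 0.4872 -0.4217  0.0462] t 3.3667 w -0.0 F [-0.4 -0.6 -0.8]
d mm [1.2 1.2 1.2] units [0.002  0.002  0.0021] rows>= 1.0 j [-0.83  0.26  1.69  0.    1.19 -1.11]
```

```bash
python3 - <<'E'
from h import *
im=grab_frame("wrist"); t=grab_frame("top")
cv2.imwrite("pics/w2.png",np.vstack([im[:,:,::-1],cv2.resize(t[170:300,400:560][:,:,::-1],(640,200)[:2] if 0 else (246,200)) if 0 else np.zeros((0,640,3),np.uint8)]))
cv2.imwrite("pics/top2.png",t[:,:,::-1])
E
```

```text
(no output)
```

View pics/w2.png

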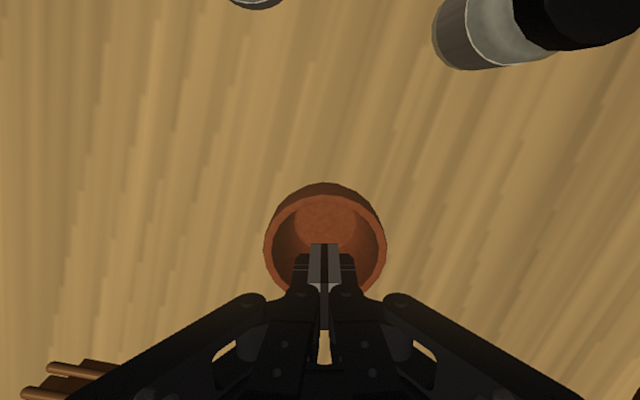

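```bash
python3 - <<'E'
from h import *
c=get_calibration("wrist"); s=state(); p=s["tool_pos"]
print("tip",proj(c,p-[0,0,.025]),"tcp",proj(c,p),"grasp",proj(c,p-[0,0,.006]),"cam",-c["R"].T@c["t"])
im=cv2.imread("pics/w2.png")[:,:,::-1].copy(); hsv=cv2.cvtColor(im,cv2.COLOR_RGB2HSV)
m=(hsv[...,1]>125)&(hsv[...,0]<16); m[350:]=0
for ce,st,b in blobs(m,500): print(ce,st)
print("rim pred",proj(c,[.488,-.4202,.048]),"l/r",[proj(c,[.488+a*.033*X[0],-.4202+a*.033*X[1],.048]).round() for a in(-1,1)],[proj(c,[.488+a*.033*Yv[0],-.4202+a*.033*Yv[1],.048]).round() for a in(-1,1)])
# rim centre from left/right extremes (263,250),(387,250), top inner (325,195)
for z in(.048,.06,.07): print(z,ray(c,(264,250),z),ray(c,(387,250),z),ray(c,(325,243),z))
E
```

```text
tip [325.09601995 230.66395051] tcp [325.26241652 250.3552678 ] grasp [325.21838222 245.1442626 ] cam [ 0.46342894 -0.34360951  0.1977386 ]
[324.8, 233.4] [263, 183, 124, 111, 8793]
rim pred [327.75594111 250.673279  ] l/r [array([265., 251.]), array([390., 251.])] [array([328., 303.]), array([328., 191.])]
0.048 [ 0.45571267 -0.42925419  0.048     ] [ 0.51778563 -0.41105382  0.048     ] [ 0.48534311 -0.41631126  0.048     ]
0.06 [ 0.45633105 -0.42239066  0.06      ] [ 0.5134295  -0.40564885  0.06      ] [ 0.48358691 -0.41048497  0.06      ]
0.07 [ 0.45684637 -0.41667105  0.07      ] [ 0.5097994  -0.40114472  0.07      ] [ 0.48212342 -0.40562972  0.07      ]
```

```bash
python3 - <<'E'
from h import *
im=grab_frame("scene"); c=get_calibration("scene"); s=state(); p=s["tool_pos"]
uv=[proj(c,p+[0,0,d]) for d in(-.025,0,.015,.04)]; print(np.round(uv,1), p, s["joint_pos"].round(3))
x0,y0=int(uv[0][0])-50,int(uv[0][1])-50
cv2.imwrite("pics/s2.png",cv2.resize(im[y0:y0+80,x0:x0+100][:,:,::-1],(750,600),interpolation=cv2.INTER_CUBIC)); print(x0,y0)
E
```

```text
[[217.6 126.3]
 [216.3 120.4]
 [215.4 116.8]
 [214.  110.6]] [ 0.48694547 -0.421457    0.04565693] [-0.829  0.26   1.693  0.     1.188 -1.114]
167 76
```

View pics/s2.png

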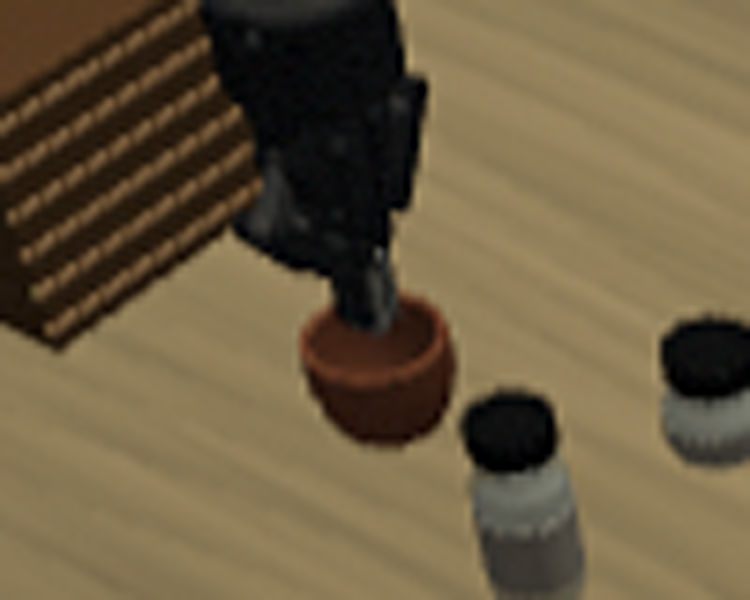

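```bash
python3 - <<'E'
from h import *
def line(c,uv):
    d=np.array([(uv[0]-c["cx"])/foc(c),(uv[1]-c["cy"])/foc(c),1.]);w=c["R"].T@d; return -c["R"].T@c["t"],w/np.linalg.norm(w)
def tri(L):
    A=sum(np.eye(3)-np.outer(w,w) for o,w in L); b=sum((np.eye(3)-np.outer(w,w))@o for o,w in L); x=np.linalg.solve(A,b)
    return x,[np.linalg.norm(np.cross(w,x-o)) for o,w in L]
cw,cs=get_calibration("wrist"),get_calibration("scene"); p=state()["tool_pos"]
for a,b in (((324,244),(167+380/7.5,76+333/7.5)),((324,244),(167+370/7.5,76+330/7.5))):
    x,e=tri([line(cw,a),line(cs,b)]); d=x-p; print(x.round(4),np.round(e,4),"tool x,y,z:",round(d[:2]@Yv,4),round(d[:2]@X,4),-d[2].round(4))
E
```

```text
[ 0.485  -0.4173  0.0465] [0.0004 0.0004] tool x,y,z: 0.0046 -0.0007 -0.0008
[ 0.4861 -0.4193  0.0468] [0.0018 0.0018] tool x,y,z: 0.0023 -0.0002 -0.0011
```

>>> {"fn": "move_arm", "kwargs": {
  "targets": [
    [[0,0,0,-0.05,0],[100,0,0,0,0],[100,0,0,0,0],[100,0,0,0,0],[100,0,0,0,0]]
  ]
}}

```text
time: 3.93
tool_pos: [0.4865, -0.4209, 0.0745]
tool_rot: [-0.001, 0.6, 0.8, 0.0]
contact_force: [0.2, -0.3, -0.4]
gripper_width: 0.564
grasp_force: 0.0
```

>>> {"fn": "move_arm", "kwargs": {
  "targets": [
    [[100,0.001,0.0015,0,0],[100,0,0,0,0],[100,0,0,0.025,0],[100,0,0,0.025,0],[100,0,0,0.025,0]]
  ]
}}

```text
time: 4.35
tool_pos: [0.4872, -0.4201, 0.0283]
tool_rot: [-0.001, 0.6, 0.8, 0.0]
contact_force: [0.5, 0.6, -0.3]
gripper_width: 0.999
grasp_force: 0.0
```

>>> {"fn": "move_arm", "kwargs": {
  "targets": [
    [[100,0,0,0.015,0],[100,0,0,0.008,0],[100,0,0,0,0],[100,0,0,0,0]]
  ]
}}

```text
time: 4.68
tool_pos: [0.4875, -0.4205, 0.0163]
tool_rot: [-0.0, 0.6, 0.8, 0.0]
contact_force: [-0.3, 0.4, 0.2]
gripper_width: 1.0
grasp_force: 0.0
```

```bash
python3 - <<'E'
from h import *
go('bowl',.012)
cv2.imwrite("pics/w3.png",grab_frame("wrist")[:,:,::-1])
E
```

```text
yaw 106.32 tilt [-0.03  0.04] tool [ 0.4875 -0.4205  0.0163] t 4.6833 w 1.0 F [-0.3  0.4  0.2]
d mm [0.1 0.5 4.3] units [0.0002 0.0009 0.0071] rows>= 1.0 j [-0.83  0.3   1.7   0.    1.14 -1.11]
```

View pics/w3.png

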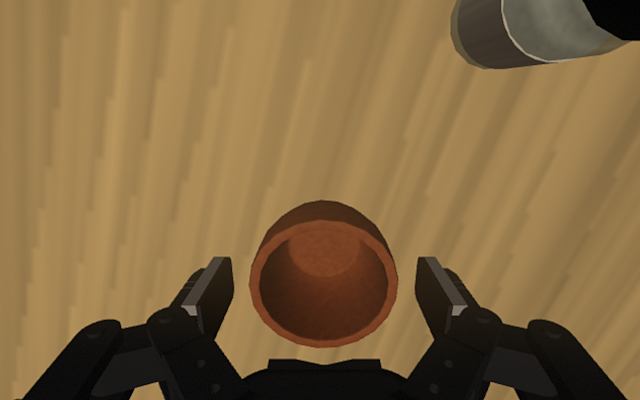

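>>> {"fn": "move_arm", "kwargs": {
  "targets": [
    [[100,0,0.0009,0.011,0],[100,0,0,0.011,0],[100,0,0,0,0],[100,0,0,0,0]]
  ]
}}

```text
time: 5.07
tool_pos: [0.4878, -0.4201, 0.0029]
tool_rot: [-0.001, 0.6, 0.8, 0.0]
contact_force: [0.4, -0.5, 0.9]
gripper_width: 1.0
grasp_force: 0.0
```

>>> {"fn": "move_arm", "kwargs": {
  "targets": [
    [[30,0,0,0,0],[30,0,0,0,0],[30,0,0,0,0],[30,0,0,0,0],[30,0,0,0,0]]
  ]
}}

```text
time: 5.48
tool_pos: [0.4887, -0.4212, 0.0045]
tool_rot: [0.001, 0.6, 0.8, -0.0]
contact_force: [0.9, 0.6, 3.1]
gripper_width: 0.757
grasp_force: 66.7
```

```bash
python3 - <<'E'
from h import *
go('bowl',.003); print(state()["grasp_force"])
cv2.imwrite("pics/w4.png",grab_frame("wrist")[:,:,::-1])
E
```

```text
yaw 106.32 tilt [ 0.07 -0.08] tool [ 0.4887 -0.4212  0.0045] t 5.4833 w 0.757 F [0.9 0.6 3.1]
d mm [ 1.1 -0.4  1.5] units [ 0.0019 -0.0007  0.0026] rows>= 1.0 j [-0.83  0.32  1.7  -0.    1.12 -1.11]
66.6849319729954
```

>>> {"fn": "move_arm", "kwargs": {
  "targets": [
    [[30,0,0,-0.05,0],[30,0,0,-0.05,0],[30,0,0,-0.05,0],[30,0,0,-0.05,0],[30,0,0,-0.05,0]]
  ]
}}

```text
time: 5.95
tool_pos: [0.4875, -0.4196, 0.1536]
tool_rot: [-0.001, 0.6, 0.8, 0.0]
contact_force: [-0.5, -0.1, -1.6]
gripper_width: 0.757
grasp_force: 67.4
```

>>> {"fn": "move_arm", "kwargs": {
  "targets": [
    [[30,0.02,0.008,0,0],[30,0.05,0.0208,0,0],[30,0.06,0.025,0,0],[30,0.06,0.025,0,0],[30,0.06,0.025,0,0]]
  ]
}}

```text
time: 6.37
tool_pos: [0.5047, -0.2565, 0.1515]
tool_rot: [-0.002, 0.6, 0.8, 0.0]
contact_force: [1.2, -0.1, -1.9]
gripper_width: 0.754
grasp_force: 67.4
```

>>> {"fn": "move_arm", "kwargs": {
  "targets": [
    [[30,0.06,0.025,0,0],[30,0.06,0.025,0,0],[30,0.06,0.025,0,0],[30,0.06,0.025,0,0],[30,0.06,0.025,0,0]]
  ]
}}

```text
time: 6.78
tool_pos: [0.5258, -0.0627, 0.1517]
tool_rot: [-0.001, 0.6, 0.8, -0.0]
contact_force: [-0.1, 0.6, -2.2]
gripper_width: 0.753
grasp_force: 67.4
```

>>> {"fn": "move_arm", "kwargs": {
  "targets": [
    [[30,0.06,0.025,0,0],[30,0.05,0.0208,0,0],[30,0.02,0.008,0,0],[30,0,0,0,0],[30,0,0,0,0]]
  ]
}}

```text
time: 7.2
tool_pos: [0.5354, 0.0191, 0.1523]
tool_rot: [-0.001, 0.599, 0.801, -0.001]
contact_force: [-1.0, -0.4, -1.6]
gripper_width: 0.758
grasp_force: 67.4
```

```bash
python3 - <<'E'
from h import *
go('Gbowl',.017); print(state()["grasp_force"])
im=grab_frame("wrist");c=get_calibration("wrist"); print([proj(c,[*W(a,b),.012]).round() for a,b in((.075,.075),(.075,-.075),(-.075,.075))])
cv2.imwrite("pics/w5.png",im[:,:,::-1])
E
```

```text
yaw 106.41 tilt [-0.12 -0.03] tool [0.5354 0.0191 0.1523] t 7.2 w 0.758 F [-1.  -0.4 -1.6]
d mm [ -0.    1.5 135.3] units [-1.000e-04  2.500e-03  2.254e-01] rows>= 4.0 j [-0.1  -0.11  1.89 -0.    1.36 -0.39]
67.37647715373896
[array([412.,  96.]), array([399., 249.]), array([241.,  96.])]
```

View pics/w5.png

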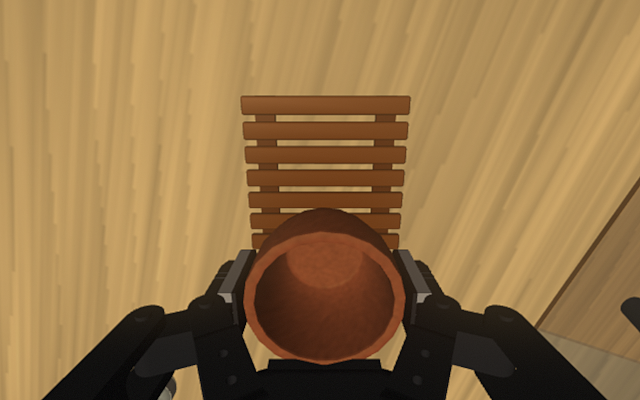

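>>> {"fn": "move_arm", "kwargs": {
  "targets": [
    [[30,0,0.0025,0.05,0],[30,0,0,0.06,0],[30,0,0,0.05,0],[30,0,0,0.04,0],[30,0,0,0.02,0]]
  ]
}}

```text
time: 7.67
tool_pos: [0.5345, 0.0177, 0.0173]
tool_rot: [-0.003, 0.601, 0.8, -0.002]
contact_force: [0.1, -0.8, -2.0]
gripper_width: 0.76
grasp_force: 67.3
```

>>> {"fn": "move_arm", "kwargs": {
  "targets": [
    [[30,0,0,0.003,0],[30,0,0,0,0],[30,0,0,0,0]]
  ]
}}

```text
time: 7.92
tool_pos: [0.5388, 0.0184, 0.0211]
tool_rot: [0.001, 0.6, 0.8, 0.0]
contact_force: [0.1, 0.4, -1.2]
gripper_width: 0.76
grasp_force: 67.7
```

```bash
python3 -c "
from h import *
go('Gbowl',.015)"
```

```text
yaw 106.27 tilt [ 0.12 -0.02] tool [0.5388 0.0184 0.0211] t 7.9167 w 0.76 F [ 0.1  0.4 -1.2]
d mm [ 1.6 -1.9  6.1] units [ 0.0027 -0.0032  0.0101] rows>= 1.0 j [-0.1   0.07  1.96 -0.    1.11 -0.39]
```

>>> {"fn": "move_arm", "kwargs": {
  "targets": [
    [[30,0,0,0.003,0],[30,0,0,0,0],[30,0,0,0,0],[30,0,0,0,0],[30,0,0,0,0]]
  ]
}}

```text
time: 8.33
tool_pos: [0.5379, 0.0192, 0.0184]
tool_rot: [0.0, 0.599, 0.8, 0.0]
contact_force: [-0.3, -0.1, -1.1]
gripper_width: 0.762
grasp_force: 67.7
```

>>> {"fn": "move_arm", "kwargs": {
  "targets": [
    [[30,0,0,0.002,0],[30,0,0,0,0],[30,0,0,0,0]]
  ]
}}

```text
time: 8.58
tool_pos: [0.5376, 0.0192, 0.0167]
tool_rot: [-0.0, 0.6, 0.8, -0.0]
contact_force: [0.4, 0.0, -1.0]
gripper_width: 0.759
grasp_force: 67.7
```

```bash
python3 -c "
from h import *
go('Gbowl',.015)"
```

```text
yaw 106.33 tilt [-0.01  0.  ] tool [0.5376 0.0192 0.0167] t 8.5833 w 0.759 F [ 0.4  0.  -1. ]
d mm [ 0.5 -1.   1.7] units [ 0.0008 -0.0016  0.0028] rows>= 1.0 j [-0.1   0.07  1.96 -0.    1.11 -0.39]
```

>>> {"fn": "move_arm", "kwargs": {
  "targets": [
    [[30,0.0005,-0.0016,0.002,0],[30,0,0,0,0],[30,0,0,0.001,0],[30,0,0,0,0],[30,0,0,0,0]]
  ]
}}

```text
time: 9.0
tool_pos: [0.5376, 0.0192, 0.0165]
tool_rot: [0.001, 0.6, 0.8, 0.0]
contact_force: [-1.3, 1.0, 5.0]
gripper_width: 0.763
grasp_force: 68.5
```

>>> {"fn": "move_arm", "kwargs": {
  "targets": [
    [[80,0,0,0,0],[100,0,0,0,0],[100,0,0,0,0],[100,0,0,-0.01,0],[100,0,0,-0.02,0]]
  ]
}}

```text
time: 9.42
tool_pos: [0.535, 0.0193, 0.0317]
tool_rot: [-0.002, 0.6, 0.8, -0.001]
contact_force: [1.0, 0.2, -0.1]
gripper_width: 0.996
grasp_force: 0.0
```

>>> {"fn": "move_arm", "kwargs": {
  "targets": [
    [[100,0,0,-0.05,0],[100,0,0,-0.06,0],[100,0,0,-0.06,0],[100,0,0,-0.04,0],[100,0,0,0,0]]
  ]
}}

```text
time: 9.83
tool_pos: [0.541, 0.0187, 0.1679]
tool_rot: [0.006, 0.6, 0.8, 0.004]
contact_force: [0.9, -0.6, -0.3]
gripper_width: 0.999
grasp_force: 0.0
```

```bash
cat >> h.py <<'E'
def bowlchk(pic=None):
    im=grab_frame("wrist"); c=get_calibration("wrist")
    if pic: cv2.imwrite(pic,im[:,:,::-1])
    return im,c
E
python3 - <<'E'
from h import *
go('jar',.16)
t=grab_frame("top");c=get_calibration("top");cv2.imwrite("pics/top3.png",t[:,:,::-1])
print("rim",proj(c,[*W(0,0),.06]))
im,cw=bowlchk("pics/w6.png"); print("wrist rim",proj(cw,[*W(0,0),.06]))
hs=cv2.cvtColor(im,cv2.COLOR_RGB2HSV); m=(hs[...,1]>125)&(hs[...,0]<16)
# bowl rim left/right extent: terracotta is redder (H<=11?)
print([hs[int(v),int(u)].tolist() for u,v in (proj(cw,[*W(0,0),.06]),proj(cw,[*W(.0,.07),.012]))])
E
python3 -c "
import cv2;cv2.imwrite('pics/w6c.png',cv2.imread('pics/w6.png')[100:400,100:540])"
```

```text
yaw 106.32 tilt [ 0.79 -0.08] tool [0.541  0.0187 0.1679] t 9.8333 w 0.999 F [ 0.9 -0.6 -0.3]
d mm [-294.9  -96.7    8.2] units [-0.4916 -0.1612  0.0136] rows>= 8.0 j [-0.1  -0.12  1.87  0.    1.37 -0.39]
rim [320.92127812 211.98692997]
wrist rim [322.921186   191.21315913]
[[10, 182, 125], [13, 177, 115]]
```

View pics/w6c.png

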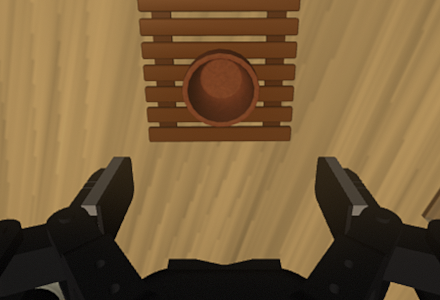

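>>> {"fn": "move_arm", "kwargs": {
  "targets": [
    [[100,-0.02,-0.0066,0,0],[100,-0.05,-0.0164,0,0],[100,-0.06,-0.0197,0,0],[100,-0.06,-0.0197,0,0],[100,-0.06,-0.0197,0,0]]
  ]
}}

```text
time: 10.35
tool_pos: [0.5297, -0.1403, 0.1568]
tool_rot: [-0.002, 0.599, 0.8, -0.001]
contact_force: [1.0, 0.7, 0.5]
gripper_width: 1.0
grasp_force: 0.0
```

>>> {"fn": "move_arm", "kwargs": {
  "targets": [
    [[100,-0.06,-0.0197,0,0],[100,-0.06,-0.0197,0,0],[100,-0.06,-0.0197,0,0],[100,-0.04,-0.0131,0,0],[100,-0.0216,-0.007,0,0]]
  ]
}}

```text
time: 10.77
tool_pos: [0.5246, -0.2942, 0.1567]
tool_rot: [-0.002, 0.601, 0.799, -0.0]
contact_force: [0.3, 0.4, -0.3]
gripper_width: 1.001
grasp_force: 0.0
```

>>> {"fn": "move_arm", "kwargs": {
  "targets": [
    [[100,0,0,0,0],[100,0,0,0,0],[100,0,0,0,0]]
  ]
}}

```text
time: 11.02
tool_pos: [0.5263, -0.2899, 0.158]
tool_rot: [-0.001, 0.599, 0.801, 0.0]
contact_force: [-0.5, 1.0, -0.6]
gripper_width: 0.998
grasp_force: 0.0
```

```bash
python3 - <<'E'
from h import *
go('jar',.025)
im,c=bowlchk("pics/w7.png"); print("lid pred",proj(c,[*P['jar'],.095]))
V=im.max(2).astype(int); m=(V<70); m[240:]=0
for ce,s,b in blobs(m,300):
    q=np.array([ray(c,p,.095)[:2] for p in np.argwhere(b)[:,::-1].astype(float)]); print(ce,s,"mean",q.mean(0).round(4),"circ",[np.round(v,1) for v in cv2.minEnclosingCircle((q*1000).astype(np.float32))])
E
```

```text
yaw 106.37 tilt [-0.09  0.09] tool [ 0.5263 -0.2899  0.158 ] t 11.0167 w 0.998 F [-0.5  1.  -0.6]
d mm [ -3.2   4.4 132.9] units [-0.0054  0.0074  0.2216] rows>= 4.0 j [-0.63  0.05  1.73  0.    1.37 -0.91]
lid pred [330.44011954 212.55992921]
[190.4, 154.5] [162, 129, 58, 53, 2390] mean [ 0.4271 -0.278 ] circ [array([ 427. , -277.9]), np.float64(20.1)]
[329.8, 209.7] [304, 183, 52, 54, 2166] mean [ 0.5301 -0.2896] circ [array([ 531.1, -289.7]), np.float64(20.6)]
```

View pics/w7.png

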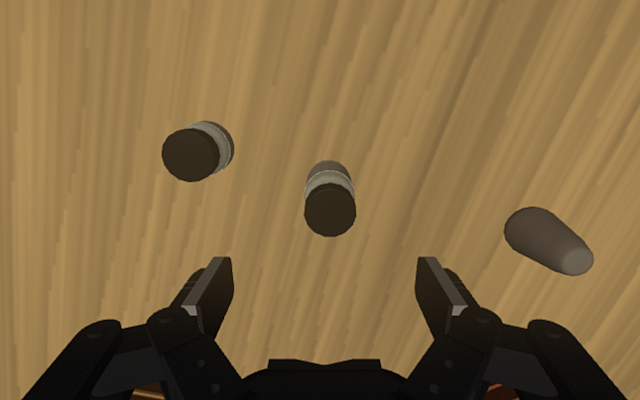

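>>> {"fn": "move_arm", "kwargs": {
  "targets": [
    [[100,-0.004,0.0075,0.02,0],[100,0,0,0.05,0],[100,0,0,0.06,0],[100,0,0,0.05,0],[100,0,0,0.03,0]]
  ]
}}

```text
time: 11.48
tool_pos: [0.5298, -0.2892, 0.0281]
tool_rot: [-0.003, 0.599, 0.801, 0.0]
contact_force: [-0.6, -0.0, -0.2]
gripper_width: 1.003
grasp_force: 0.0
```

>>> {"fn": "move_arm", "kwargs": {
  "targets": [
    [[100,0,0,0.0116,0],[100,0,0,0,0],[100,0,0,0,0],[100,0,0,0,0]]
  ]
}}

```text
time: 11.82
tool_pos: [0.5332, -0.2927, 0.0281]
tool_rot: [0.002, 0.599, 0.801, 0.0]
contact_force: [0.1, -0.4, 0.7]
gripper_width: 0.999
grasp_force: 0.0
```

>>> {"fn": "move_arm", "kwargs": {
  "targets": [
    [[20,0,0,0,0],[20,0,0,0,0],[20,0,0,0,0],[20,0,0,0,0],[20,0,0,0,0]]
  ]
}}

```text
time: 12.23
tool_pos: [0.5321, -0.2928, 0.0273]
tool_rot: [0.001, 0.6, 0.8, -0.0]
contact_force: [-1.7, -0.2, 4.9]
gripper_width: 0.467
grasp_force: 60.9
```

```bash
python3 -c "
from h import *
go('Gjar',.16);print(state()['grasp_force'])"
```

```text
yaw 106.32 tilt [ 0.06 -0.07] tool [ 0.5321 -0.2928  0.0273] t 12.2333 w 0.467 F [-1.7 -0.2  4.9]
d mm [ 373.2  212.  -133.1] units [ 0.622   0.3533 -0.2219] rows>= 12.0 j [-0.63  0.21  1.79 -0.    1.14 -0.91]
60.94245786080137
```

>>> {"fn": "move_arm", "kwargs": {
  "targets": [
    [[20,0,0,-0.02,0],[20,0,0,-0.05,0],[20,0,0,-0.06,0],[20,0,0,-0.06,0],[20,0,0,-0.032,0]]
  ]
}}

```text
time: 12.65
tool_pos: [0.5332, -0.2931, 0.1646]
tool_rot: [0.003, 0.6, 0.8, 0.0]
contact_force: [1.6, -1.1, -1.1]
gripper_width: 0.478
grasp_force: 60.9
```

>>> {"fn": "move_arm", "kwargs": {
  "targets": [
    [[20,0.02,0.0114,0,0],[20,0.045,0.0256,0,0],[20,0.055,0.0313,0,0],[20,0.055,0.0313,0,0],[20,0.055,0.0313,0,0]]
  ]
}}

```text
time: 13.07
tool_pos: [0.5672, -0.1351, 0.1574]
tool_rot: [-0.002, 0.6, 0.8, -0.0]
contact_force: [1.0, -0.7, -1.2]
gripper_width: 0.476
grasp_force: 60.9
```

>>> {"fn": "move_arm", "kwargs": {
  "targets": [
    [[20,0.055,0.0313,0,0],[20,0.055,0.0313,0,0],[20,0.055,0.0313,0,0],[20,0.055,0.0313,0,0],[20,0.055,0.0313,0,0]]
  ]
}}

```text
time: 13.48
tool_pos: [0.6106, 0.0499, 0.1573]
tool_rot: [-0.001, 0.599, 0.8, -0.001]
contact_force: [0.5, -0.0, -1.7]
gripper_width: 0.475
grasp_force: 60.9
```

>>> {"fn": "move_arm", "kwargs": {
  "targets": [
    [[20,0.055,0.0313,0,0],[20,0.04,0.0228,0,0],[20,0.018,0.0114,0,0],[20,0,0,0,0],[20,0,0,0,0]]
  ]
}}

```text
time: 13.9
tool_pos: [0.6296, 0.1236, 0.1578]
tool_rot: [-0.001, 0.599, 0.801, -0.001]
contact_force: [-0.1, -0.3, -2.2]
gripper_width: 0.471
grasp_force: 60.9
```

>>> {"fn": "move_arm", "kwargs": {
  "targets": [
    [[20,0,0,0,0],[20,0,0,0,0],[20,0,0,0,0]]
  ]
}}

```text
time: 14.15
tool_pos: [0.6305, 0.1219, 0.1591]
tool_rot: [-0.0, 0.6, 0.8, -0.0]
contact_force: [0.0, -1.3, -0.9]
gripper_width: 0.471
grasp_force: 60.9
```

```bash
python3 - <<'E'
from h import *
go('Gjar',.0275)
im,c=bowlchk("pics/w8.png"); p=state()["tool_pos"]
# jar lid top height = tool z +.095-.0273 ; where is it relative to tool?
z=p[2]+.095-.0273
V=im.max(2).astype(int); print("lid pred at tcp",proj(c,[p[0],p[1],z]))
cv2.imwrite("pics/w8c.png",im[150:400,150:500,::-1])
E
```

```text
yaw 106.22 tilt [-0.02 -0.01] tool [0.6305 0.1219 0.1591] t 14.15 w 0.471 F [ 0.  -1.3 -0.9]
d mm [  3.1   1.  131.6] units [0.0051 0.0017 0.2193] rows>= 4.0 j [ 0.08  0.14  1.63 -0.    1.37 -0.21]
lid pred at tcp [326.0124507  348.02818663]
```

View pics/w8c.png

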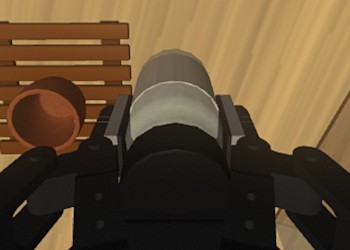

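>>> {"fn": "move_arm", "kwargs": {
  "targets": [
    [[20,0.0035,0.0017,0.02,0],[20,0,0,0.05,0],[20,0,0,0.06,0],[20,0,0,0.05,0],[20,0,0,0.026,0]]
  ]
}}

```text
time: 14.62
tool_pos: [0.6276, 0.1249, 0.0298]
tool_rot: [-0.003, 0.6, 0.8, -0.002]
contact_force: [-0.8, -0.3, -2.2]
gripper_width: 0.473
grasp_force: 60.9
```

>>> {"fn": "move_arm", "kwargs": {
  "targets": [
    [[20,0,0,0.008,0],[20,0,0,0,0],[20,0,0,0,0],[20,0,0,0,0],[20,0,0,0,0]]
  ]
}}

```text
time: 15.03
tool_pos: [0.6318, 0.1255, 0.0316]
tool_rot: [0.001, 0.6, 0.8, 0.001]
contact_force: [-0.5, 0.5, -2.0]
gripper_width: 0.47
grasp_force: 60.9
```

>>> {"fn": "move_arm", "kwargs": {
  "targets": [
    [[20,0,0,0,0],[20,0,0,0.002,0],[20,0,0,0,0],[20,0,0,0,0],[20,0,0,0,0]]
  ]
}}

```text
time: 15.45
tool_pos: [0.6311, 0.1255, 0.0296]
tool_rot: [0.0, 0.6, 0.8, 0.0]
contact_force: [-0.2, 0.1, -2.4]
gripper_width: 0.475
grasp_force: 60.9
```

```bash
python3 -c "
from h import *
go('Gjar',.0275)"
```

```text
yaw 106.32 tilt [0. 0.] tool [0.6311 0.1255 0.0296] t 15.45 w 0.475 F [-0.2  0.1 -2.4]
d mm [-0.3 -0.6  2.1] units [-0.0004 -0.001   0.0036] rows>= 1.0 j [ 0.08  0.28  1.7  -0.    1.16 -0.2 ]
```

>>> {"fn": "move_arm", "kwargs": {
  "targets": [
    [[20,-0.0012,-0.001,0.002,0],[20,0,0,0.002,0],[20,0,0,0,0],[20,0,0,0,0],[20,0,0,0,0]]
  ]
}}

```text
time: 15.87
tool_pos: [0.6306, 0.1246, 0.0271]
tool_rot: [-0.0, 0.6, 0.8, -0.0]
contact_force: [-0.6, -1.2, -1.1]
gripper_width: 0.473
grasp_force: 60.9
```

>>> {"fn": "move_arm", "kwargs": {
  "targets": [
    [[70,0,0,0,0],[100,0,0,0,0],[100,0,0,0,0],[100,0,0,0,0],[100,0,0,-0.01,0]]
  ]
}}

```text
time: 16.28
tool_pos: [0.6298, 0.1246, 0.0322]
tool_rot: [-0.001, 0.6, 0.8, -0.001]
contact_force: [0.3, 0.5, 0.3]
gripper_width: 0.999
grasp_force: 0.0
```

>>> {"fn": "move_arm", "kwargs": {
  "targets": [
    [[100,0,0,-0.03,0],[100,0,0,-0.06,0],[100,0,0,-0.06,0],[100,0,0,-0.06,0],[100,0,0,-0.02,0]]
  ]
}}

```text
time: 16.7
tool_pos: [0.634, 0.125, 0.1793]
tool_rot: [0.004, 0.6, 0.8, 0.004]
contact_force: [0.6, 0.3, 1.3]
gripper_width: 1.003
grasp_force: 0.0
```

>>> {"fn": "move_arm", "kwargs": {
  "targets": [
    [[100,0,0,0,0],[100,0,0,0,0],[100,0,0,0,0],[100,0,0,0,0]]
  ]
}}

```text
time: 17.03
tool_pos: [0.6291, 0.1245, 0.1681]
tool_rot: [-0.002, 0.6, 0.8, -0.002]
contact_force: [0.1, 0.2, -0.3]
gripper_width: 1.002
grasp_force: 0.0
```

```bash
python3 - <<'E'
from h import *
go('tin',.16)
im,c=bowlchk("pics/w9.png"); print("lid pred",proj(c,[*P['Gjar'],.095]))
V=im.max(2).astype(int); m=(V<70); m[245:]=0
for ce,s,b in blobs(m,300):
    q=np.array([ray(c,p,.095)[:2] for p in np.argwhere(b)[:,::-1].astype(float)]); print(ce,s,"circ",[np.round(v,1) for v in cv2.minEnclosingCircle((q*1000).astype(np.float32))])
E
```

```text
yaw 106.32 tilt [-0.28 -0.02] tool [0.6291 0.1245 0.1681] t 17.0333 w 1.002 F [ 0.1  0.2 -0.3]
d mm [184.5 -39.2   8.5] units [ 0.3076 -0.0653  0.0141] rows>= 5.0 j [ 0.08  0.13  1.62 -0.    1.39 -0.21]
lid pred [327.27404884 203.56150565]
[508.9, 34.7] [476, 0, 77, 80, 594] circ [array([714.4, 265.6]), np.float64(36.4)]
[326.2, 200.0] [302, 175, 50, 51, 2005] circ [array([629.3, 127.2]), np.float64(20.3)]
[216.7, 234.6] [147, 225, 137, 20, 635] circ [array([554.4,  74.3]), np.float64(53.0)]
```

>>> {"fn": "move_arm", "kwargs": {
  "targets": [
    [[100,0.02,-0.0042,0,0],[100,0.05,-0.0106,0,0],[100,0.06,-0.0127,0,0],[100,0.06,-0.0127,0,0],[100,0.06,-0.0127,0,0]]
  ]
}}

```text
time: 17.5
tool_pos: [0.5563, 0.2612, 0.1701]
tool_rot: [-0.001, 0.6, 0.8, -0.001]
contact_force: [1.2, 0.0, -0.2]
gripper_width: 1.001
grasp_force: 0.0
```

>>> {"fn": "move_arm", "kwargs": {
  "targets": [
    [[100,0.04,-0.0085,0,0],[100,0.0176,-0.0037,0,0],[100,0,0,0,0],[100,0,0,0,0],[100,0,0,0,0]]
  ]
}}

```text
time: 17.92
tool_pos: [0.5417, 0.2899, 0.1709]
tool_rot: [0.0, 0.6, 0.8, -0.0]
contact_force: [0.0, -0.1, 0.3]
gripper_width: 0.999
grasp_force: 0.0
```

>>> {"fn": "move_arm", "kwargs": {
  "targets": [
    [[100,0,0,0,0],[100,0,0,0,0]]
  ]
}}

```text
time: 18.08
tool_pos: [0.542, 0.2896, 0.1711]
tool_rot: [0.0, 0.6, 0.8, -0.0]
contact_force: [-0.6, -0.3, 0.8]
gripper_width: 1.003
grasp_force: 0.0
```

```bash
python3 - <<'E'
from h import *
go('tin',.005)
im,c=bowlchk("pics/w10.png"); print("lid pred",proj(c,[*P['tin'],.06]))
hs=cv2.cvtColor(im,cv2.COLOR_RGB2HSV).astype(int); u,v=proj(c,[*P['tin'],.06]); print(hs[int(v),int(u)])
m=(hs[...,1]<45)&(hs[...,2]>110); m[250:]=0
for ce,s,b in blobs(m,500):
    q=np.array([ray(c,p,.06)[:2] for p in np.argwhere(b)[:,::-1].astype(float)]); print(ce,s,"mean",q.mean(0).round(4),"circ",[np.round(v,1) for v in cv2.minEnclosingCircle((q*1000).astype(np.float32))])
# dish and mill also
m=(hs[...,1]>140)&(hs[...,0]<13)&(hs[...,2]>60)
for ce,s,b in blobs(m,300):
    q=np.array([ray(c,p,.03)[:2] for p in np.argwhere(b)[:,::-1].astype(float)]); print("dish?",ce,s,"circ",[np.round(v,1) for v in cv2.minEnclosingCircle((q*1000).astype(np.float32))])
E
```

```text
yaw 106.21 tilt [-0.   -0.01] tool [0.542  0.2896 0.1711] t 18.0833 w 1.003 F [-0.6 -0.3  0.8]
d mm [  1.7  -2.  166.1] units [ 0.0028 -0.0034  0.2769] rows>= 5.0 j [ 0.37  0.06  1.69 -0.    1.39  0.09]
lid pred [322.38720165 187.17412874]
[ 22  41 155]
[319.1, 180.3] [288, 153, 65, 64, 2689] mean [0.5352 0.2956] circ [array([537.5, 291.5]), np.float64(28.6)]
dish? [327.6, 25.1] [300, 0, 55, 50, 1960] circ [array([505.6, 420.7]), np.float64(22.7)]
```

View pics/w10.png

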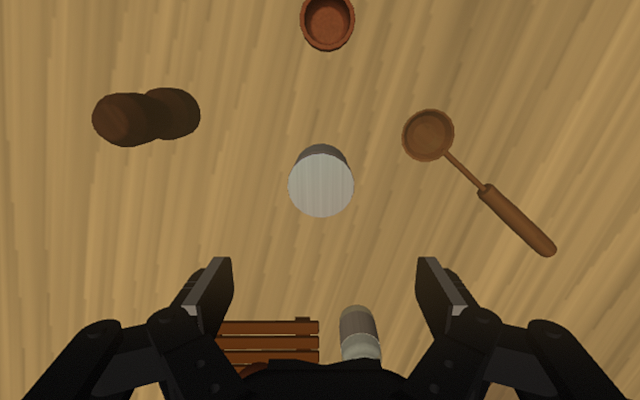

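>>> {"fn": "move_arm", "kwargs": {
  "targets": [
    [[100,0.006,-0.005,0.02,0],[100,0,0,0.05,0],[100,0,0,0.06,0],[100,0,0,0.06,0],[100,0,0,0.05,0]]
  ]
}}

```text
time: 18.55
tool_pos: [0.536, 0.2927, 0.0239]
tool_rot: [-0.001, 0.6, 0.8, -0.001]
contact_force: [-0.8, 0.3, -0.1]
gripper_width: 1.001
grasp_force: 0.0
```

>>> {"fn": "move_arm", "kwargs": {
  "targets": [
    [[100,0,0,0.025,0],[100,0,0,0.012,0],[100,0,0,0,0],[100,0,0,0,0],[100,0,0,0,0]]
  ]
}}

```text
time: 18.97
tool_pos: [0.5389, 0.2939, 0.0069]
tool_rot: [0.001, 0.6, 0.8, 0.001]
contact_force: [-0.2, -0.2, 0.0]
gripper_width: 0.998
grasp_force: 0.0
```

>>> {"fn": "move_arm", "kwargs": {
  "targets": [
    [[30,0,0,0,0],[30,0,0,0,0],[30,0,0,0,0],[30,0,0,0,0],[30,0,0,0,0]]
  ]
}}

```text
time: 19.38
tool_pos: [0.5386, 0.2939, 0.0069]
tool_rot: [0.001, 0.6, 0.8, 0.001]
contact_force: [-0.9, -1.1, 6.1]
gripper_width: 0.649
grasp_force: 62.3
```

```bash
python3 -c "
from h import *
go('Gtin',.16);print(state()['grasp_force'])"
```

```text
yaw 106.32 tilt [0.13 0.05] tool [0.5386 0.2939 0.0069] t 19.3833 w 0.649 F [-0.9 -1.1  6.1]
d mm [-337.8   41.3 -153.1] units [-0.563   0.0688 -0.2551] rows>= 10.0 j [0.38 0.25 1.78 0.   1.11 0.09]
62.34884262084961
```

>>> {"fn": "move_arm", "kwargs": {
  "targets": [
    [[30,0,0,-0.02,0],[30,0,0,-0.05,0],[30,0,0,-0.07,0],[30,0,0,-0.06,0],[30,0,0,-0.055,0]]
  ]
}}

```text
time: 19.8
tool_pos: [0.5373, 0.2934, 0.1604]
tool_rot: [0.0, 0.6, 0.8, 0.0]
contact_force: [0.6, 0.6, -1.2]
gripper_width: 0.649
grasp_force: 63.9
```

>>> {"fn": "move_arm", "kwargs": {
  "targets": [
    [[30,-0.02,0.0024,0,0],[30,-0.045,0.0055,0,0],[30,-0.06,0.0073,0,0],[30,-0.06,0.0073,0,0],[30,-0.06,0.0073,0,0]]
  ]
}}

```text
time: 20.22
tool_pos: [0.5957, 0.1559, 0.1575]
tool_rot: [-0.0, 0.599, 0.801, -0.0]
contact_force: [0.9, 0.1, -1.7]
gripper_width: 0.645
grasp_force: 63.9
```

>>> {"fn": "move_arm", "kwargs": {
  "targets": [
    [[30,-0.06,0.0073,0,0],[30,-0.06,0.0073,0,0],[30,-0.06,0.0073,0,0],[30,-0.06,0.0073,0,0],[30,-0.05,0.0061,0,0]]
  ]
}}

```text
time: 20.63
tool_pos: [0.6652, -0.0063, 0.1572]
tool_rot: [-0.0, 0.6, 0.8, -0.0]
contact_force: [-0.6, -0.5, -1.5]
gripper_width: 0.654
grasp_force: 63.9
```

>>> {"fn": "move_arm", "kwargs": {
  "targets": [
    [[30,-0.028,0.0037,0,0],[30,0,0,0,0],[30,0,0,0,0],[30,0,0,0,0],[30,0,0,0,0]]
  ]
}}

```text
time: 21.05
tool_pos: [0.6714, -0.0177, 0.1575]
tool_rot: [-0.0, 0.599, 0.801, -0.0]
contact_force: [0.1, -0.1, -1.9]
gripper_width: 0.645
grasp_force: 63.9
```

```bash
python3 - <<'E'
from h import *
go('Gtin',.0085)
im,c=bowlchk("pics/w11.png"); p=state()["tool_pos"]; print("lid at tcp",proj(c,[p[0],p[1],p[2]+.0535]))
hs=cv2.cvtColor(im,cv2.COLOR_RGB2HSV).astype(int); m=(hs[...,1]<45)&(hs[...,2]>110)
for ce,s,b in blobs(m,800):
    q=np.array([ray(c,k,p[2]+.0535)[:2] for k in np.argwhere(b)[:,::-1].astype(float)]); d=np.array(cv2.minEnclosingCircle((q*1000).astype(np.float32))[0])/1000-p[:2]; print(ce,s,"tool off",(d@Yv).round(4),(d@X).round(4))
E
```

```text
yaw 106.42 tilt [-0.04  0.03] tool [ 0.6714 -0.0177  0.1575] t 21.05 w 0.645 F [ 0.1 -0.1 -1.9]
d mm [ -1.6   1.  149. ] units [-0.0026  0.0017  0.2483] rows>= 4.0 j [-0.14  0.21  1.56  0.    1.38 -0.42]
lid at tcp [325.7082569  318.65758135]
```

>>> {"fn": "move_arm", "kwargs": {
  "targets": [
    [[30,-0.0026,0.0017,0.02,0],[30,0,0,0.05,0],[30,0,0,0.06,0],[30,0,0,0.06,0],[30,0,0,0.04,0]]
  ]
}}

```text
time: 21.52
tool_pos: [0.6707, -0.0192, 0.0149]
tool_rot: [-0.002, 0.599, 0.801, -0.001]
contact_force: [-0.2, -0.5, -2.8]
gripper_width: 0.65
grasp_force: 63.9
```

>>> {"fn": "move_arm", "kwargs": {
  "targets": [
    [[30,0,0,0.013,0],[30,0,0,0.004,0],[30,0,0,0,0],[30,0,0,0,0],[30,0,0,0,0]]
  ]
}}

```text
time: 21.93
tool_pos: [0.6745, -0.0203, 0.0109]
tool_rot: [0.001, 0.599, 0.8, 0.001]
contact_force: [-0.3, -0.0, -1.2]
gripper_width: 0.647
grasp_force: 64.6
```

>>> {"fn": "move_arm", "kwargs": {
  "targets": [
    [[30,0,0,0,0],[30,0,0,0,0],[30,0,0,0,0]]
  ]
}}

```text
time: 22.18
tool_pos: [0.6738, -0.0204, 0.0102]
tool_rot: [0.0, 0.6, 0.8, 0.0]
contact_force: [0.6, -0.6, -1.0]
gripper_width: 0.649
grasp_force: 64.6
```

```bash
python3 -c "
from h import *
go('Gtin',.0065)"
```

```text
yaw 106.32 tilt [ 0.06 -0.01] tool [ 0.6738 -0.0204  0.0102] t 22.1833 w 0.649 F [ 0.6 -0.6 -1. ]
d mm [ 1.8 -0.6  3.7] units [ 0.0031 -0.001   0.0061] rows>= 1.0 j [-0.14  0.37  1.63 -0.    1.15 -0.43]
```

>>> {"fn": "move_arm", "kwargs": {
  "targets": [
    [[30,0.003,-0.001,0.002,0],[30,0,0,0.002,0],[30,0,0,0.0015,0],[30,0,0,0,0],[30,0,0,0,0]]
  ]
}}

```text
time: 22.6
tool_pos: [0.6723, -0.0188, 0.0067]
tool_rot: [-0.0, 0.6, 0.8, -0.0]
contact_force: [-3.1, 1.2, 3.1]
gripper_width: 0.646
grasp_force: 64.5
```

>>> {"fn": "move_arm", "kwargs": {
  "targets": [
    [[80,0,0,0,0],[100,0,0,0,0],[100,0,0,0,0],[100,0,0,-0.01,0],[100,0,0,-0.02,0]]
  ]
}}

```text
time: 23.02
tool_pos: [0.6709, -0.0187, 0.0228]
tool_rot: [-0.002, 0.6, 0.8, -0.001]
contact_force: [-0.5, 0.5, 0.3]
gripper_width: 0.997
grasp_force: 0.0
```

>>> {"fn": "move_arm", "kwargs": {
  "targets": [
    [[100,0,0,-0.04,0],[100,0,0,-0.06,0],[100,0,0,-0.06,0],[100,0,0,-0.06,0],[100,0,0,-0.02,0]]
  ]
}}

```text
time: 23.43
tool_pos: [0.6759, -0.0193, 0.1774]
tool_rot: [0.005, 0.6, 0.8, 0.003]
contact_force: [1.5, -0.4, 1.7]
gripper_width: 0.998
grasp_force: 0.0
```

>>> {"fn": "move_arm", "kwargs": {
  "targets": [
    [[100,0,0,0,0],[100,0,0,0,0],[100,0,0,0,0],[100,0,0,0,0],[100,0,0,0,0]]
  ]
}}

```text
time: 23.85
tool_pos: [0.671, -0.0187, 0.1654]
tool_rot: [-0.002, 0.6, 0.8, -0.001]
contact_force: [-0.2, -0.5, -0.6]
gripper_width: 0.999
grasp_force: 0.0
```

```bash
python3 - <<'E'
from h import *
go('mill',.17)
im,c=bowlchk("pics/w12.png"); print("lid pred",proj(c,[*P['Gtin'],.06]))
hs=cv2.cvtColor(im,cv2.COLOR_RGB2HSV).astype(int)
m=(hs[...,1]<60)&(hs[...,2]>110); m[250:]=0
for ce,s,b in blobs(m,500):
    q=np.array([ray(c,p,.06)[:2] for p in np.argwhere(b)[:,::-1].astype(float)]); print(ce,s,"circ",[np.round(v,1) for v in cv2.minEnclosingCircle((q*1000).astype(np.float32))])
E
```

```text
yaw 106.32 tilt [-0.25  0.03] tool [ 0.671  -0.0187  0.1654] t 23.85 w 0.999 F [-0.2 -0.5 -0.6]
d mm [ 388.3 -181.2   -3.2] units [ 0.6471 -0.302  -0.0053] rows>= 11.0 j [-0.14  0.2   1.55 -0.    1.4  -0.42]
lid pred [326.82885198 191.48870731]
[327.0, 193.1] [294, 161, 67, 65, 3385] circ [array([673.4, -21.2]), np.float64(28.9)]
```

>>> {"fn": "move_arm", "kwargs": {
  "targets": [
    [[100,0.02,-0.0093,0,0],[100,0.045,-0.021,0,0],[100,0.056,-0.0261,0,0],[100,0.056,-0.0261,0,0],[100,0.056,-0.0261,0,0]]
  ]
}}

```text
time: 24.32
tool_pos: [0.5685, 0.0984, 0.1675]
tool_rot: [-0.001, 0.6, 0.8, -0.0]
contact_force: [0.5, 0.5, 0.9]
gripper_width: 1.003
grasp_force: 0.0
```

>>> {"fn": "move_arm", "kwargs": {
  "targets": [
    [[100,0.056,-0.0261,0,0],[100,0.056,-0.0261,0,0],[100,0.056,-0.0261,0,0],[100,0.056,-0.0261,0,0],[100,0.056,-0.0261,0,0]]
  ]
}}

```text
time: 24.73
tool_pos: [0.4458, 0.2375, 0.1677]
tool_rot: [-0.0, 0.6, 0.8, -0.0]
contact_force: [1.0, -0.1, 0.3]
gripper_width: 1.003
grasp_force: 0.0
```

>>> {"fn": "move_arm", "kwargs": {
  "targets": [
    [[100,0.056,-0.0261,0,0],[100,0.05,-0.0233,0,0],[100,0.028,-0.0131,0,0],[100,0,0,0,0],[100,0,0,0,0]]
  ]
}}

```text
time: 25.15
tool_pos: [0.3884, 0.3034, 0.1678]
tool_rot: [0.0, 0.599, 0.801, -0.0]
contact_force: [-0.2, 0.0, -0.2]
gripper_width: 0.998
grasp_force: 0.0
```

>>> {"fn": "move_arm", "kwargs": {
  "targets": [
    [[100,0,0,0,0],[100,0,0,0,0],[100,0,0,0,0],[100,0,0,0,0]]
  ]
}}

```text
time: 25.48
tool_pos: [0.3902, 0.3022, 0.1681]
tool_rot: [0.0, 0.6, 0.8, -0.0]
contact_force: [-0.0, -0.3, 0.2]
gripper_width: 0.999
grasp_force: 0.0
```

```bash
python3 - <<'E'
from h import *
go('mill',.045)
im,c=bowlchk("pics/w13.png")
for z in (.015,.079,.105): print(z,proj(c,[*P['mill'],z]))
cv2.imwrite("pics/w13c.png",cv2.resize(im[100:260,200:440,::-1],None,fx=2,fy=2))
V=im.max(2).astype(int); m=V<95; m[245:]=0
for ce,s,b in blobs(m,300): print(ce,s)
E
```

```text
yaw 106.23 tilt [-0.01 -0.01] tool [0.3902 0.3022 0.1681] t 25.4833 w 0.999 F [-0.  -0.3  0.2]
d mm [  1.4  -1.8 123.1] units [ 0.0023 -0.0031  0.2052] rows>= 4.0 j [ 0.51 -0.23  1.97 -0.    1.4   0.22]
0.015 [322.83295272 175.03921084]
0.079 [322.55641612 195.44285477]
0.105 [322.40226418 206.81661621]
[466.9, 89.4] [458, 63, 29, 53, 367]
[500.2, 86.3] [479, 66, 36, 47, 864]
[322.7, 182.3] [298, 146, 50, 73, 2939]
[574.5, 196.6] [539, 167, 89, 78, 1600]
```

View pics/w13c.png

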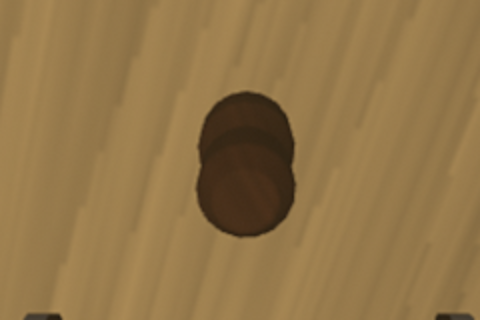

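>>> {"fn": "move_arm", "kwargs": {
  "targets": [
    [[100,0.005,-0.003,0.02,0],[100,0,0,0.05,0],[100,0,0,0.06,0],[100,0,0,0.05,0],[100,0,0,0.02,0]]
  ]
}}

```text
time: 25.95
tool_pos: [0.3835, 0.3032, 0.0426]
tool_rot: [-0.002, 0.6, 0.8, -0.004]
contact_force: [-0.6, -0.5, 0.4]
gripper_width: 0.996
grasp_force: 0.0
```

>>> {"fn": "move_arm", "kwargs": {
  "targets": [
    [[100,0,0,0.006,0],[100,0,0,0,0],[100,0,0,0,0],[100,0,0,0,0],[100,0,0,0,0]]
  ]
}}

```text
time: 26.37
tool_pos: [0.3885, 0.3061, 0.0468]
tool_rot: [0.001, 0.6, 0.8, 0.002]
contact_force: [-0.3, 0.8, 0.2]
gripper_width: 1.002
grasp_force: 0.0
```

>>> {"fn": "move_arm", "kwargs": {
  "targets": [
    [[15,0,0,0,0],[15,0,0,0,0],[15,0,0,0,0],[15,0,0,0,0],[15,0,0,0,0]]
  ]
}}

```text
time: 26.78
tool_pos: [0.3874, 0.3054, 0.0451]
tool_rot: [0.0, 0.6, 0.8, 0.0]
contact_force: [0.3, -0.7, 2.1]
gripper_width: 0.425
grasp_force: 59.9
```

>>> {"fn": "move_arm", "kwargs": {
  "targets": [
    [[15,0,0,0,0],[15,0,0,0,0]]
  ]
}}

```text
time: 26.95
tool_pos: [0.3874, 0.3055, 0.0451]
tool_rot: [0.0, 0.6, 0.8, 0.0]
contact_force: [0.2, -0.4, 3.3]
gripper_width: 0.428
grasp_force: 59.9
```

```bash
python3 -c "
from h import *
go('Gmill',.185);print(state()['grasp_force'])"
```

```text
yaw 106.32 tilt [0.04 0.02] tool [0.3874 0.3055 0.0451] t 26.95 w 0.428 F [ 0.2 -0.4  3.3]
d mm [-316.4  182.8 -139.8] units [-0.5273  0.3047 -0.233 ] rows>= 10.0 j [ 0.52 -0.08  2.06 -0.    1.16  0.23]
59.89313448197208
```

>>> {"fn": "move_arm", "kwargs": {
  "targets": [
    [[15,0,0,-0.02,0],[15,0,0,-0.05,0],[15,0,0,-0.06,0],[15,0,0,-0.06,0],[15,0,0,-0.045,0]]
  ]
}}

```text
time: 27.37
tool_pos: [0.3871, 0.3054, 0.1888]
tool_rot: [0.0, 0.6, 0.8, 0.001]
contact_force: [1.4, 0.2, -1.6]
gripper_width: 0.431
grasp_force: 60.4
```

>>> {"fn": "move_arm", "kwargs": {
  "targets": [
    [[15,-0.02,0.0116,0,0],[15,-0.045,0.026,0,0],[15,-0.056,0.0324,0,0],[15,-0.056,0.0324,0,0],[15,-0.056,0.0324,0,0]]
  ]
}}

```text
time: 27.78
tool_pos: [0.5043, 0.1926, 0.1857]
tool_rot: [-0.0, 0.599, 0.801, -0.0]
contact_force: [0.9, 0.8, -2.2]
gripper_width: 0.429
grasp_force: 60.4
```

>>> {"fn": "move_arm", "kwargs": {
  "targets": [
    [[15,-0.056,0.0324,0,0],[15,-0.056,0.0324,0,0],[15,-0.056,0.0324,0,0],[15,-0.056,0.0324,0,0],[15,-0.05,0.0289,0,0]]
  ]
}}

```text
time: 28.2
tool_pos: [0.6422, 0.0608, 0.1853]
tool_rot: [-0.0, 0.6, 0.8, -0.0]
contact_force: [-0.6, 0.6, -1.7]
gripper_width: 0.428
grasp_force: 60.4
```

>>> {"fn": "move_arm", "kwargs": {
  "targets": [
    [[15,-0.0203,0.0114,0,0],[15,0,0,0,0],[15,0,0,0,0],[15,0,0,0,0],[15,0,0,0,0]]
  ]
}}

```text
time: 28.62
tool_pos: [0.6503, 0.0543, 0.1855]
tool_rot: [-0.0, 0.599, 0.801, -0.0]
contact_force: [-0.9, 0.5, -1.7]
gripper_width: 0.428
grasp_force: 60.5
```

```bash
python3 - <<'E'
from h import *
go('Gmill',.0475)
im,c=bowlchk("pics/w14.png")
E
```

```text
yaw 106.41 tilt [-0.05  0.02] tool [0.6503 0.0543 0.1855] t 28.6167 w 0.428 F [-0.9  0.5 -1.7]
d mm [ -1.6   1.1 138. ] units [-0.0027  0.0018  0.23  ] rows>= 4.0 j [-0.03  0.14  1.58  0.    1.42 -0.32]
```

View pics/w14.png

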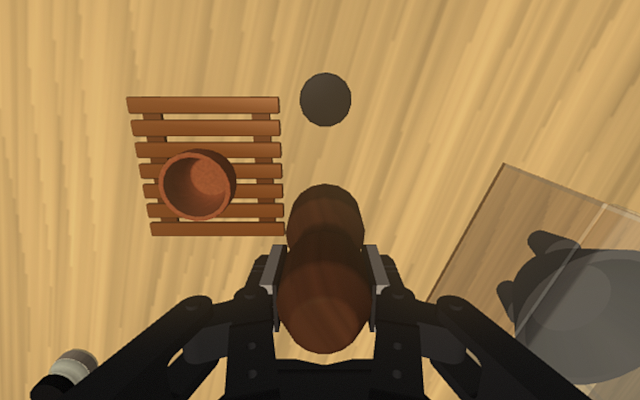

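```bash
python3 - <<'E'
from h import *
c=get_calibration("wrist"); t=get_calibration("top")
for nm,cc,uv in (("w",c,(505,163)),("w",c,(432,298)),("t",t,(365/1.25,130/1.25)),("t",t,(362/1.25,152/1.25)),("t",t,(444/1.25,157/1.25))):
    for z in (.15,0):
        d=ray(cc,uv,z)[:2]-T0; print(nm,uv,z,"trivet frame",(d@X).round(3),(d@Yv).round(3))
E
```

```text
w (505, 163) 0.15 trivet frame 0.227 0.041
w (505, 163) 0 trivet frame 0.314 0.008
w (432, 298) 0.15 trivet frame 0.194 -0.055
w (432, 298) 0 trivet frame 0.254 -0.164
t (292.0, 104.0) 0.15 trivet frame 0.299 0.0
t (292.0, 104.0) 0 trivet frame 0.365 -0.01
t (289.6, 121.6) 0.15 trivet frame 0.251 0.02
t (289.6, 121.6) 0 trivet frame 0.311 0.012
t (355.2, 125.6) 0.15 trivet frame 0.192 -0.15
t (355.2, 125.6) 0 trivet frame 0.243 -0.182
```

>>> {"fn": "move_arm", "kwargs": {
  "targets": [
    [[15,-0.0027,0.0018,0.02,0],[15,0,0,0.05,0],[15,0,0,0.06,0],[15,0,0,0.06,0],[15,0,0,0.026,0]]
  ]
}}

```text
time: 29.08
tool_pos: [0.6484, 0.0525, 0.0493]
tool_rot: [-0.004, 0.599, 0.801, -0.003]
contact_force: [-1.0, 0.3, -3.1]
gripper_width: 0.429
grasp_force: 60.5
```

>>> {"fn": "move_arm", "kwargs": {
  "targets": [
    [[15,0,0,0.01,0],[15,0,0,0.003,0],[15,0,0,0,0],[15,0,0,0,0],[15,0,0,0,0]]
  ]
}}

```text
time: 29.5
tool_pos: [0.6541, 0.0518, 0.0499]
tool_rot: [0.001, 0.599, 0.8, 0.001]
contact_force: [0.3, 0.4, -1.2]
gripper_width: 0.43
grasp_force: 60.6
```

>>> {"fn": "move_arm", "kwargs": {
  "targets": [
    [[15,0,0,0,0],[15,0,0,0,0],[15,0,0,0,0]]
  ]
}}

```text
time: 29.75
tool_pos: [0.6532, 0.0517, 0.0489]
tool_rot: [0.0, 0.6, 0.8, 0.0]
contact_force: [0.5, -0.5, -2.0]
gripper_width: 0.43
grasp_force: 60.6
```

```bash
python3 -c "
from h import *
go('Gmill',.045)"
```

```text
yaw 106.32 tilt [ 0.06 -0.  ] tool [0.6532 0.0517 0.0489] t 29.75 w 0.43 F [ 0.5 -0.5 -2. ]
d mm [ 1.8 -1.1  3.9] units [ 0.003  -0.0019  0.0064] rows>= 1.0 j [-0.03  0.28  1.66 -0.    1.2  -0.32]
```

>>> {"fn": "move_arm", "kwargs": {
  "targets": [
    [[15,0.003,-0.0019,0.002,0],[15,0,0,0.002,0],[15,0,0,0.0018,0],[15,0,0,0,0],[15,0,0,0,0]]
  ]
}}

```text
time: 30.17
tool_pos: [0.6512, 0.0532, 0.0451]
tool_rot: [-0.0, 0.6, 0.8, -0.0]
contact_force: [-1.9, -0.7, 3.5]
gripper_width: 0.429
grasp_force: 60.7
```

>>> {"fn": "move_arm", "kwargs": {
  "targets": [
    [[60,0,0,0,0],[75,0,0,0,0],[75,0,0,0,0],[75,0,0,0,0],[75,0,0,-0.02,0]]
  ]
}}

```text
time: 30.58
tool_pos: [0.6492, 0.0532, 0.0541]
tool_rot: [-0.002, 0.6, 0.8, -0.002]
contact_force: [-0.0, -0.8, -0.2]
gripper_width: 0.75
grasp_force: 0.0
```

>>> {"fn": "move_arm", "kwargs": {
  "targets": [
    [[75,0,0,-0.04,0],[75,0,0,-0.06,0],[75,0,0,-0.06,0],[75,0,0,-0.04,0],[100,0,0,-0.02,0]]
  ]
}}

```text
time: 31.0
tool_pos: [0.6536, 0.0531, 0.1952]
tool_rot: [0.004, 0.6, 0.8, 0.002]
contact_force: [0.1, -0.2, 0.9]
gripper_width: 0.874
grasp_force: 0.0
```

>>> {"fn": "move_arm", "kwargs": {
  "targets": [
    [[100,0,0,0,0],[100,0,0,0,0],[100,0,0,0,0],[100,0,0,0,0],[100,0,0,0,0]]
  ]
}}

```text
time: 31.42
tool_pos: [0.65, 0.0532, 0.186]
tool_rot: [-0.002, 0.6, 0.8, -0.001]
contact_force: [0.8, -0.6, 0.7]
gripper_width: 0.999
grasp_force: 0.0
```

```bash
python3 - <<'E'
from h import *
go('dish',.19)
im,c=bowlchk("pics/w15.png")
for z in (0,.092): print(z,proj(c,[*P['Gmill'],z]))
V=im.max(2).astype(int); m=V<95; m[245:]=0
for ce,s,b in blobs(m,300): print(ce,s)
cv2.imwrite("pics/top4.png",grab_frame("top")[:,:,::-1])
E
```

```text
yaw 106.32 tilt [-0.24  0.01] tool [0.65   0.0532 0.186 ] t 31.4167 w 0.999 F [ 0.8 -0.6  0.7]
d mm [390.3 -34.7  -3.4] units [ 0.6505 -0.0579 -0.0056] rows>= 10.0 j [-0.03  0.14  1.58  0.    1.42 -0.32]
0 [326.367214   168.95304381]
0.092 [326.80331122 195.47754001]
[326.2, 97.9] [301, 71, 51, 54, 2152]
[235.9, 175.6] [183, 147, 102, 69, 876]
[327.2, 191.2] [303, 148, 50, 97, 3283]
[185.5, 187.9] [165, 156, 59, 59, 1651]
[550.2, 238.5] [529, 229, 53, 16, 546]
```

>>> {"fn": "move_arm", "kwargs": {
  "targets": [
    [[100,0.02,-0.0018,0,0],[100,0.045,-0.004,0,0],[100,0.06,-0.0053,0,0],[100,0.06,-0.0053,0,0],[100,0.06,-0.0053,0,0]]
  ]
}}

```text
time: 31.93
tool_pos: [0.5963, 0.1924, 0.1886]
tool_rot: [-0.0, 0.6, 0.8, 0.0]
contact_force: [1.0, -0.3, -0.0]
gripper_width: 1.003
grasp_force: 0.0
```

>>> {"fn": "move_arm", "kwargs": {
  "targets": [
    [[100,0.06,-0.0053,0,0],[100,0.06,-0.0053,0,0],[100,0.06,-0.0053,0,0],[100,0.06,-0.0053,0,0],[100,0.06,-0.0053,0,0]]
  ]
}}

```text
time: 32.35
tool_pos: [0.53, 0.361, 0.1887]
tool_rot: [-0.0, 0.599, 0.8, 0.0]
contact_force: [0.8, -0.5, 0.3]
gripper_width: 0.999
grasp_force: 0.0
```

>>> {"fn": "move_arm", "kwargs": {
  "targets": [
    [[100,0.06,-0.0053,0,0],[100,0.035,-0.0031,0,0],[100,0.0105,-0.0009,0,0],[100,0,0,0,0],[100,0,0,0,0]]
  ]
}}

```text
time: 32.77
tool_pos: [0.5082, 0.4178, 0.1885]
tool_rot: [0.0, 0.599, 0.8, -0.0]
contact_force: [0.1, -0.8, 0.6]
gripper_width: 1.002
grasp_force: 0.0
```

>>> {"fn": "move_arm", "kwargs": {
  "targets": [
    [[100,0,0,0,0],[100,0,0,0,0],[100,0,0,0,0]]
  ]
}}

```text
time: 33.02
tool_pos: [0.5091, 0.4169, 0.1888]
tool_rot: [0.0, 0.6, 0.8, -0.0]
contact_force: [-0.3, 0.4, -0.0]
gripper_width: 1.0
grasp_force: 0.0
```

```bash
python3 - <<'E'
from h import *
go('dish',-.005)
im,c=bowlchk("pics/w16.png"); print("pred",proj(c,[*P['dish'],.03]))
hs=cv2.cvtColor(im,cv2.COLOR_RGB2HSV).astype(int); m=(hs[...,1]>140)&(hs[...,0]<13)&(hs[...,2]>60); m[250:]=0
for ce,s,b in blobs(m,300):
    q=np.array([ray(c,p,.03)[:2] for p in np.argwhere(b)[:,::-1].astype(float)]); print("dish?",ce,s,"circ",[np.round(v,1) for v in cv2.minEnclosingCircle((q*1000).astype(np.float32))])
E
```

```text
yaw 106.22 tilt [ 0.   -0.01] tool [0.5091 0.4169 0.1888] t 33.0167 w 1.0 F [-0.3  0.4 -0. ]
d mm [  1.7  -1.7 193.8] units [ 0.0028 -0.0028  0.3229] rows>= 5.0 j [ 0.57  0.15  1.57 -0.    1.43  0.29]
pred [322.92626115 173.38379566]
dish? [323.5, 168.5] [301, 147, 44, 45, 1366] circ [array([505.5, 421.6]), np.float64(23.0)]
```

View pics/w16.png

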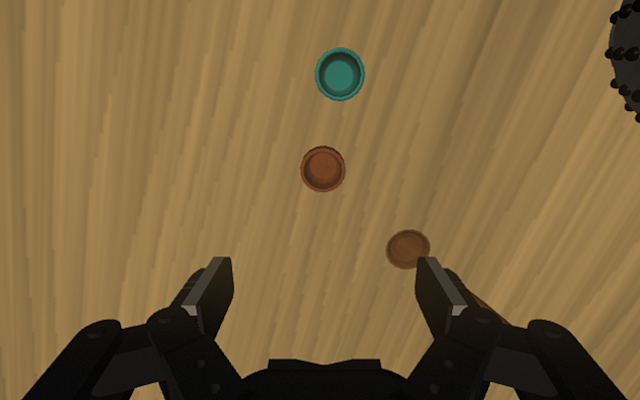

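>>> {"fn": "move_arm", "kwargs": {
  "targets": [
    [[100,0.0075,-0.0028,0.02,0],[100,0,0,0.05,0],[100,0,0,0.06,0],[100,0,0,0.06,0],[100,0,0,0.06,0]]
  ]
}}

```text
time: 33.48
tool_pos: [0.5052, 0.4216, 0.0367]
tool_rot: [-0.0, 0.6, 0.8, 0.0]
contact_force: [0.2, 0.2, -0.3]
gripper_width: 1.004
grasp_force: 0.0
```

>>> {"fn": "move_arm", "kwargs": {
  "targets": [
    [[100,0,0,0.04,0],[100,0,0,0.02,0],[100,0,0,0,0],[100,0,0,0,0],[100,0,0,0,0]]
  ]
}}

```text
time: 33.9
tool_pos: [0.5072, 0.4229, 0.0051]
tool_rot: [0.001, 0.6, 0.8, 0.002]
contact_force: [0.3, -0.1, 0.3]
gripper_width: 1.0
grasp_force: 0.0
```

>>> {"fn": "move_arm", "kwargs": {
  "targets": [
    [[100,0,0,0.007,0],[100,0,0,0.0027,0],[100,0,0,0,0],[100,0,0,0,0]]
  ]
}}

```text
time: 34.23
tool_pos: [0.5059, 0.4221, -0.0025]
tool_rot: [0.0, 0.6, 0.8, 0.0]
contact_force: [-0.8, 0.1, 0.3]
gripper_width: 1.003
grasp_force: 0.0
```

```bash
python3 - <<'E'
from h import *
go((.506,.4205),-.003)
im,c=bowlchk("pics/w17.png"); cv2.imwrite("pics/w17c.png",im[150:400,150:500,::-1]); print("pred",proj(c,[.506,.4205,.03]))
E
```

```text
yaw 106.32 tilt [0.04 0.03] tool [ 0.5059  0.4221 -0.0025] t 34.2333 w 1.003 F [-0.8  0.1  0.3]
d mm [-1.5 -0.3  0.5] units [-0.0026 -0.0005  0.0009] rows>= 1.0 j [ 0.58  0.35  1.67 -0.    1.12  0.3 ]
pred [325.00273032 289.04145444]
```

View pics/w17c.png

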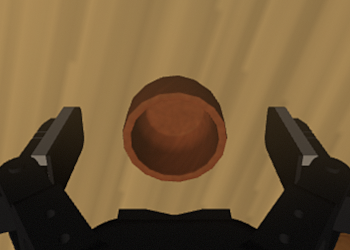

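>>> {"fn": "move_arm", "kwargs": {
  "targets": [
    [[100,0,0,0.005,0],[100,0,0,0,0],[100,0,0,0,0]]
  ]
}}

```text
time: 34.53
tool_pos: [0.5054, 0.4217, -0.0064]
tool_rot: [-0.0, 0.6, 0.8, -0.0]
contact_force: [0.3, 1.3, -0.7]
gripper_width: 1.003
grasp_force: 0.0
```

>>> {"fn": "move_arm", "kwargs": {
  "targets": [
    [[25,0,0,0,0],[25,0,0,0,0],[25,0,0,0,0],[25,0,0,0,0],[25,0,0,0,0]]
  ]
}}

```text
time: 34.95
tool_pos: [0.506, 0.4221, -0.0055]
tool_rot: [0.0, 0.6, 0.8, 0.001]
contact_force: [0.0, 0.1, 2.6]
gripper_width: 0.522
grasp_force: 61.2
```

>>> {"fn": "move_arm", "kwargs": {
  "targets": [
    [[25,0,0,0,0],[25,0,0,0,0]]
  ]
}}

```text
time: 35.12
tool_pos: [0.506, 0.4222, -0.0055]
tool_rot: [0.0, 0.6, 0.8, 0.001]
contact_force: [0.2, 0.4, 2.6]
gripper_width: 0.523
grasp_force: 61.3
```

```bash
python3 - <<'E'
from h import *
go((.6734,-.0208),.175); print(state()["grasp_force"])
t=get_calibration("top"); im=cv2.imread("pics/top4.png")[:,:,::-1]; print("tin lid pred",proj(t,[.6734,-.0208,.06]))
hs=cv2.cvtColor(im.copy(),cv2.COLOR_RGB2HSV).astype(int); m=(hs[...,1]<45)&(hs[...,2]>110); k=np.zeros_like(m);k[120:200,290:380]=1
for ce,s,b in blobs(m&k,100):
    q=np.array([ray(t,p,.06)[:2] for p in np.argwhere(b)[:,::-1].astype(float)]); print(ce,s,"circ",[np.round(v,1) for v in cv2.minEnclosingCircle((q*1000).astype(np.float32))])
E
```

```text
yaw 106.32 tilt [0.05 0.04] tool [ 0.506   0.4222 -0.0055] t 35.1167 w 0.523 F [0.2 0.4 2.6]
d mm [-472.1   36.3 -180.7] units [-0.7868  0.0606 -0.3011] rows>= 13.0 j [0.58 0.36 1.67 0.   1.11 0.3 ]
61.2533653608989
tin lid pred [335.05473328 165.7489737 ]
```

>>> {"fn": "move_arm", "kwargs": {
  "targets": [
    [[25,0,0,-0.03,0],[25,0,0,-0.065,0],[25,0,0,-0.065,0],[25,0,0,-0.065,0],[25,0,0,-0.065,0]]
  ]
}}

```text
time: 35.53
tool_pos: [0.5049, 0.4214, 0.1688]
tool_rot: [-0.0, 0.6, 0.8, -0.001]
contact_force: [1.2, 0.0, -0.8]
gripper_width: 0.523
grasp_force: 61.2
```

>>> {"fn": "move_arm", "kwargs": {
  "targets": [
    [[25,-0.02,0.0015,-0.011,0],[25,-0.045,0.0035,0,0],[25,-0.06,0.0046,0,0],[25,-0.06,0.0046,0,0],[25,-0.06,0.0046,0,0]]
  ]
}}

```text
time: 35.95
tool_pos: [0.5576, 0.2825, 0.1739]
tool_rot: [-0.0, 0.599, 0.801, -0.0]
contact_force: [0.5, 0.4, 0.2]
gripper_width: 0.523
grasp_force: 61.2
```

>>> {"fn": "move_arm", "kwargs": {
  "targets": [
    [[25,-0.06,0.0046,0,0],[25,-0.06,0.0046,0,0],[25,-0.06,0.0046,0,0],[25,-0.06,0.0046,0,0],[25,-0.06,0.0046,0,0]]
  ]
}}

```text
time: 36.37
tool_pos: [0.6215, 0.1132, 0.1737]
tool_rot: [-0.0, 0.6, 0.8, -0.0]
contact_force: [0.5, 0.4, 0.2]
gripper_width: 0.521
grasp_force: 61.2
```

>>> {"fn": "move_arm", "kwargs": {
  "targets": [
    [[25,-0.06,0.0046,0,0],[25,-0.06,0.0046,0,0],[25,-0.06,0.0046,0,0],[25,-0.045,0.0035,0,0],[25,-0.0168,0.0013,0,0]]
  ]
}}

```text
time: 36.78
tool_pos: [0.6735, -0.025, 0.1736]
tool_rot: [-0.0, 0.601, 0.799, -0.001]
contact_force: [0.6, -0.3, -0.4]
gripper_width: 0.523
grasp_force: 61.2
```

>>> {"fn": "move_arm", "kwargs": {
  "targets": [
    [[25,0,0,0,0],[25,0,0,0,0],[25,0,0,0,0],[25,0,0,0,0],[25,0,0,0,0]]
  ]
}}

```text
time: 37.2
tool_pos: [0.6727, -0.0195, 0.1745]
tool_rot: [-0.0, 0.599, 0.801, 0.0]
contact_force: [0.7, -0.9, 0.2]
gripper_width: 0.52
grasp_force: 61.2
```

```bash
python3 - <<'E'
from h import *
go((.6734,-.0208),.059)
s=state();p=s["tool_pos"];im,c=bowlchk("pics/w18.png"); z=p[2]+.0355
hs=cv2.cvtColor(im,cv2.COLOR_RGB2HSV).astype(int); m=(hs[...,1]>130)&(hs[...,0]<13)&(hs[...,2]>50); m[:,:260]=0;m[:,400:]=0
print("rim at tcp",proj(c,[p[0],p[1],z]))
for ce,st,b in blobs(m,800): print(ce,st)
E
```

```text
yaw 106.43 tilt [-0.01  0.01] tool [ 0.6727 -0.0195  0.1745] t 37.2 w 0.52 F [ 0.7 -0.9  0.2]
d mm [ -1.5   0.3 115.5] units [-0.0025  0.0005  0.1925] rows>= 3.0 j [-0.14  0.2   1.54  0.    1.41 -0.43]
rim at tcp [325.50463296 289.53948069]
[323.6, 283.5] [271, 229, 107, 107, 8872]
```

>>> {"fn": "move_arm", "kwargs": {
  "targets": [
    [[25,-0.0025,0.0005,0.02,0],[25,0,0,0.05,0],[25,0,0,0.05,0],[25,0,0,0.04,0],[25,0,0,0.02,0]]
  ]
}}

```text
time: 37.67
tool_pos: [0.6707, -0.0216, 0.0612]
tool_rot: [-0.003, 0.599, 0.8, -0.002]
contact_force: [-0.6, 0.2, -0.7]
gripper_width: 0.524
grasp_force: 61.2
```

>>> {"fn": "move_arm", "kwargs": {
  "targets": [
    [[25,0,0,0.0105,0],[25,0,0,0,0],[25,0,0,0,0],[25,0,0,0,0],[25,0,0,0,0]]
  ]
}}

```text
time: 38.08
tool_pos: [0.6753, -0.0226, 0.0626]
tool_rot: [0.002, 0.6, 0.8, 0.001]
contact_force: [0.6, 0.7, 0.2]
gripper_width: 0.524
grasp_force: 61.3
```

>>> {"fn": "move_arm", "kwargs": {
  "targets": [
    [[25,0,0,0,0],[25,0,0,0,0],[25,0,0,0,0],[25,0,0,0,0]]
  ]
}}

```text
time: 38.42
tool_pos: [0.6739, -0.0224, 0.0605]
tool_rot: [0.0, 0.6, 0.8, 0.0]
contact_force: [0.3, -0.7, -0.1]
gripper_width: 0.526
grasp_force: 61.3
```

```bash
python3 -c "
from h import *
go((.6734,-.0208),.0545)"
```

```text
yaw 106.32 tilt [ 0.03 -0.01] tool [ 0.6739 -0.0224  0.0605] t 38.4167 w 0.526 F [ 0.3 -0.7 -0.1]
d mm [ 1.7 -0.   6. ] units [ 0.0028 -0.      0.0101] rows>= 1.0 j [-0.14  0.31  1.61 -0.    1.23 -0.43]
```

>>> {"fn": "move_arm", "kwargs": {
  "targets": [
    [[25,0.003,0,0.003,0],[25,0,0,0.003,0],[25,0,0,0.002,0],[25,0,0,0,0],[25,0,0,0,0]]
  ]
}}

```text
time: 38.83
tool_pos: [0.673, -0.0206, 0.0551]
tool_rot: [-0.0, 0.6, 0.8, -0.0]
contact_force: [-0.0, 0.1, -0.4]
gripper_width: 0.521
grasp_force: 61.3
```

>>> {"fn": "move_arm", "kwargs": {
  "targets": [
    [[25,0,0,0.001,0],[25,0,0,0.001,0],[25,0,0,0,0],[25,0,0,0,0]]
  ]
}}

```text
time: 39.17
tool_pos: [0.6734, -0.0207, 0.0545]
tool_rot: [0.0, 0.6, 0.8, 0.0]
contact_force: [-0.4, 0.1, 0.8]
gripper_width: 0.522
grasp_force: 61.4
```

```bash
python3 -c "
from h import *
go((.6734,-.0208),.0545)"
```

```text
yaw 106.32 tilt [ 0.02 -0.  ] tool [ 0.6734 -0.0207  0.0545] t 39.1667 w 0.522 F [-0.4  0.1  0.8]
d mm [-0.1 -0.  -0. ] units [-0.0002 -0.0001 -0.    ] rows>= 1.0 j [-0.14  0.31  1.61 -0.    1.22 -0.43]
```

Contact is just beginning; press a hair more, release gently, and rise.

>>> {"fn": "move_arm", "kwargs": {
  "targets": [
    [[25,0,0,0.0005,0],[25,0,0,0,0],[65,0,0,0,0],[80,0,0,0,0],[80,0,0,0,0]]
  ]
}}

```text
time: 39.58
tool_pos: [0.6731, -0.0206, 0.0536]
tool_rot: [-0.0, 0.6, 0.8, -0.0]
contact_force: [0.6, 0.2, 0.5]
gripper_width: 0.793
grasp_force: 0.0
```

>>> {"fn": "move_arm", "kwargs": {
  "targets": [
    [[80,0,0,0,0],[80,0,0,-0.01,0],[80,0,0,-0.03,0],[80,0,0,-0.05,0],[80,0,0,-0.05,0]]
  ]
}}

```text
time: 40.0
tool_pos: [0.6721, -0.0205, 0.1376]
tool_rot: [-0.001, 0.6, 0.8, -0.001]
contact_force: [1.3, -0.3, 0.0]
gripper_width: 0.797
grasp_force: 0.0
```

>>> {"fn": "move_arm", "kwargs": {
  "targets": [
    [[80,0,0,-0.05,0],[80,0,0,-0.05,0],[80,0,0,-0.02,0],[80,0,0,0,0],[80,0,0,0,0]]
  ]
}}

```text
time: 40.42
tool_pos: [0.6733, -0.0207, 0.2099]
tool_rot: [0.0, 0.6, 0.8, 0.0]
contact_force: [0.3, 0.8, -0.2]
gripper_width: 0.799
grasp_force: 0.0
```

>>> {"fn": "move_arm", "kwargs": {
  "targets": [
    [[80,-0.05,-0.05,0,0],[80,-0.05,-0.05,0,0],[80,-0.05,-0.04,0,0],[80,-0.05,-0.04,0,0],[80,-0.05,-0.04,0,0]]
  ]
}}

```text
time: 40.83
tool_pos: [0.587, -0.2009, 0.2059]
tool_rot: [-0.003, 0.599, 0.8, -0.001]
contact_force: [0.6, 0.1, -0.2]
gripper_width: 0.802
grasp_force: 0.0
```

>>> {"fn": "move_arm", "kwargs": {
  "targets": [
    [[80,-0.05,-0.04,0,0],[80,-0.03,-0.03,0,0],[80,0,0,0,0],[80,0,0,0,0],[80,0,0,0,0]]
  ]
}}

```text
time: 41.25
tool_pos: [0.5619, -0.2572, 0.2073]
tool_rot: [-0.002, 0.6, 0.8, 0.0]
contact_force: [-0.2, 0.4, -0.1]
gripper_width: 0.803
grasp_force: 0.0
```

```bash
python3 - <<'E'
from h import *
go('Gtin',.2)
t=grab_frame("top"); s=grab_frame("scene"); c=get_calibration("top")
print({k:proj(c,[*P[k],z]).round(1) for k,z in(('Gtin',.09),('Gtin',.06),('Gjar',.095),('Gmill',.1),('Gbowl',.06))})
a=cv2.resize(t[140:250,260:440,::-1],None,fx=2.6,fy=2.6,interpolation=cv2.INTER_CUBIC)
b=cv2.resize(s[150:260,230:410,::-1],None,fx=2.6,fy=2.6,interpolation=cv2.INTER_CUBIC)
cv2.imwrite("pics/fin.png",np.vstack([a,b])); cv2.imwrite("pics/topf.png",t[:,:,::-1])
E
```

```text
yaw 106.32 tilt [-0.18  0.15] tool [ 0.5619 -0.2572  0.2073] t 41.25 w 0.803 F [-0.2  0.4 -0.1]
d mm [197.6 173.4   7.6] units [0.3294 0.289  0.0127] rows>= 7.0 j [-0.55  0.05  1.64  0.    1.45 -0.83]
{'Gtin': array([334.4, 166. ]), 'Gjar': array([283.8, 176.5]), 'Gmill': array([309.6, 169.1]), 'Gbowl': array([320.9, 212. ])}
```

View pics/fin.png

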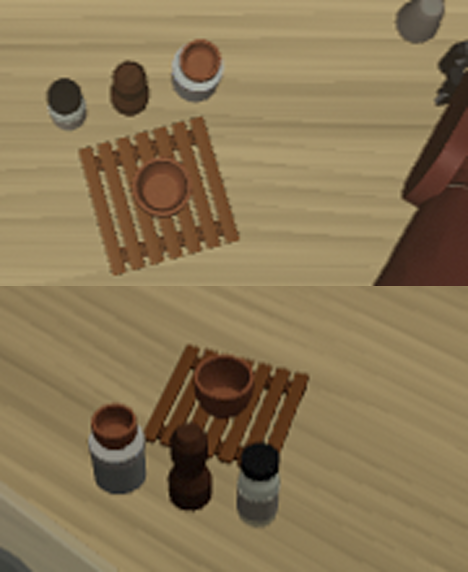

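```bash
python3 - <<'E'
from h import *
for nm,f in (("top",None),("scene",None)):
    im=grab_frame(nm); c=get_calibration(nm)
    hs=cv2.cvtColor(im,cv2.COLOR_RGB2HSV).astype(int)
    u,v=proj(c,[*P['Gtin'],.07]).astype(int)
    k=np.zeros(im.shape[:2],bool); k[v-25:v+25,u-18:u+18]=1
    for lab,m,z in (("dish",(hs[...,1]>125)&(hs[...,0]<14),.09),("tin",(hs[...,1]<60)&(hs[...,2]>70),.06)):
        ce,s,b=max(blobs(m&k,10),key=lambda q:q[1][4]); print(nm,lab,ce,s,"pred",proj(c,[*P['Gtin'],z]).round(1),"ray x/y of bbox-mid u",ray(c,(s[0]+(s[2]-1)/2,s[1]+(s[3]-1)/2),z).round(4))
c=get_calibration("top");im=grab_frame("top");hs=cv2.cvtColor(im,cv2.COLOR_RGB2HSV).astype(int);V=hs[...,2]
for k,z,m in (("Gjar",.095,V<60),):
    u,v=proj(c,[*P[k],z]).astype(int);kk=np.zeros(V.shape,bool);kk[v-9:v+9,u-9:u+10]=1
    ce,s,b=max(blobs(m&kk,10),key=lambda q:q[1][4]);print(k,ce,s,ray(c,ce,z),P[k])
go('Gtin',.2)
E
```

```text
top dish [336.6, 162.7] [330, 155, 15, 16, 188] pred [335.  163.2] ray x/y of bbox-mid u [ 0.6748 -0.0246  0.09  ]
top tin [333.7, 171.2] [326, 158, 20, 21, 159] pred [334.4 166. ] ray x/y of bbox-mid u [ 0.6666 -0.0221  0.06  ]
scene dish [273.5, 203.5] [265, 195, 17, 18, 236] pred [273.9 201.1] ray x/y of bbox-mid u [ 0.6803 -0.0155  0.09  ]
scene tin [275.2, 212.5] [264, 204, 22, 14, 142] pred [274.7 208.3] ray x/y of bbox-mid u [ 0.6788 -0.0145  0.06  ]
Gjar [284.5, 176.9] [279, 171, 12, 13, 129] [0.62950659 0.12325909 0.095     ] [0.63057129 0.12511467]
yaw 106.42 tilt [-0.02  0.02] tool [ 0.563  -0.2571  0.2096] t 41.5 w 0.801 F [-0.4 -0.   0.7]
d mm [197.5 172.6   9.6] units [0.3292 0.2876 0.0161] rows>= 7.0 j [-0.55  0.05  1.64  0.    1.45 -0.84]
```

```bash
python3 -c "
from plant import job
print(job.job_done())"
```

```text
the job is handed in; nothing more can be done
None
```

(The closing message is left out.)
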